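# Get the garlic out of the keeper

## Task

Take the garlic bulb out of the wooden garlic keeper and lay it in the middle of the small blue plate. The tin and the green-capped spice jar stand on the keeper's lid: first stand both upright on the worktop to the side, then lift the lid off and get the garlic. Afterwards put the lid back on so that it sits fully home, and stand the tin and the jar upright on it again, each where it stood before; do not knock anything over, and leave the onion and the honey jar where they are.

Things in the scene. Friction and masses are not known exactly. Their poses are not given: they have to be found in the camera images.
- keeper: Open-topped box of light wooden slats, 208 (its x) x 124 (its y) x 76 mm high, fixed to the worktop; walls 7 mm thick, so the inside is 194 x 110 mm; the inner floor is 9 mm above the worktop. Origin: centre of its underside, on the worktop; z up.
- lid: Lid, wood frame with thin steel wires, 208 (x) x 124 (y) x 8 mm, 0.22 kg; lies on the keeper's rim. Two battens under it (97 mm along y, 10 wide, at x = +-86 mm, 7 mm deep) fit into the box with 6 mm play; set aside it stands on them. Wooden grip bar over its middle, 54 mm along x, 12 wide, 30 to 42 mm above the underside, posts at x = +-22 mm. Origin: centre of the frame's underside; z up.
- tin: Small closed food tin, cream and red label, grey top, diameter 57 mm, 72 mm high; stands at the start on the lid, towards one end of the grip bar. Origin: centre of its underside; z up.
- spice_jar: Spice jar with a green cap, diameter 46 mm, 106 mm high; stands at the start on the lid, towards the other end of the grip bar. Origin: centre of its underside; z up.
- garlic: White-pink garlic bulb, 56 mm across and 56 mm high with its pointed neck, widest about 23 mm above its base; sits at the start on the keeper's inner floor, near the middle of its length and to its +y side, seen through the closed lid. Origin: centre of its underside; z up.
- plate: Small blue ceramic plate, fixed, 160 mm across, 16 mm high at the rim; its flat middle, 100 mm across, is 5 mm above the worktop. Origin: centre of its underside, on the worktop; z up. Things can be set aside between the worktop front edge (from x 0.40, y 0 to x 0.30, y 0.38) and a flat blue towel, 4 mm thick, back left (its near edge runs from x 0.66, y 0.26 to x 0.55, y 0.65).
- onion: Bystander: brown onion, 75 mm across, 77 mm high, loose on the worktop. Origin: centre of its underside.
- honey: Bystander: honey jar with a light grey lid, diameter 71 mm, 110 mm high, loose on the worktop. Origin: centre of its underside.

How it is judged (in metres and radians):
On the way, in this order (a step that is already met when the one before it is completed fails the run):
1. the tin and the spice jar stand upright on the worktop clear of the keeper, with the lid still on it (height (world z) of each of tin, spice_jar below 0.02 m and angle between each of tin, spice_jar's own z axis and vertical below 0.15 rad and contact force between the fingers and tin below 0.1 N and contact force between the fingers and spice_jar below 0.1 N and distance of lid from where it was at the start of the episode below 0.012 m), for 0.2 s.
2. the garlic lies released on the plate (horizontal distance between garlic and plate below 0.04 m and contact force between garlic and plate above 0.1 N and contact force between the fingers and garlic below 0.1 N and linear speed of garlic below 0.03 m/s), for 0.2 s.
3. the lid is back home on the keeper, nothing on it yet (distance of lid from where it was at the start of the episode below 0.012 m and angle between lid's own z axis and vertical below 0.03 rad and height (world z) of each of tin, spice_jar below 0.02 m and contact force between the fingers and lid below 0.1 N), for 0.2 s.
At the end, for the whole second after the job is handed in: The garlic rests on the plate, within 40 mm of its middle; the lid is home on the keeper (within 12 mm of where it was, level within 0.03 rad); the tin and the spice jar stand upright on the lid, each within 15 mm of where it stood at the start; all at rest and released (horizontal distance between garlic and plate below 0.04 m and contact force between garlic and plate above 0.1 N and linear speed of garlic below 0.03 m/s and distance of lid from where it was at the start of the episode below 0.012 m and angle between lid's own z axis and vertical below 0.03 rad and angle between the x axis of lid and the x axis of keeper, either way round below 0.1 rad and distance of each of tin, spice_jar from where it was at the start of the episode below 0.015 m and angle between each of tin, spice_jar's own z axis and vertical below 0.08 rad and linear speed of each of tin, spice_jar below 0.02 m/s); the robot touches nothing.
It fails at once if the tin or the spice jar is knocked over (angle between any of tin, spice_jar's own z axis and vertical above 0.7 rad).
It fails at once if the onion or the honey jar is shifted by more than 3 cm (distance of any of onion, honey from where it was at the start of the episode above 0.03 m).
It also fails if it takes over 136 s, if anything falls off the work surface, if the arm or the gripper's body presses on something with over 40 N, if the wrist force passes 120 N, or if a joint passes its speed limit or range.

## Robot

A 6-joint arm with a two-finger parallel gripper is mounted at the origin on a cart in front of the work surface, level with it; the furniture and walls round the work are solid. World frame = base frame: x ahead of the robot, y to its left, z up, the work surface at z = 0. Lengths are in m, angles in degrees, forces in N, time in s.
With the tool pointing down it reaches from about 0.4 to 0.825 m from the base axis. Payload 7 kg.
Tool frame: the origin (TCP) lies at the very end of the fingers, on their centre line; the grasp point (between the pads) lies 19 mm behind it; z points along the fingers, y is the line along which they close (so a half turn about z gives the same grasp; the last joint's range is limited). The gripper opens to 88 mm and grips with 3 to 60 N. Pads are 19 mm wide; open, the fingers measure 130 mm over their backs; the gripper's body (78 mm by 193 mm) begins 47 mm behind the grasp point.
Start: joints at [80.85, 20.546, 0.682, 0, -70.136, -16.507], TCP at [0.292, 0.608, 0.227] pointing down, gripper open.
Joint ranges: [-176.03, 176.03], [-82.01, 121.73], [-58.28, 71.71], [-173.87, 95.51], [-174.79, -0.11], [-173.66, 173.66]. Speed limits (degrees/s): [136.94, 136.94, 172.46, 180, 180, 180].

## Interface

Orientations are given as [roll, pitch, yaw] about the fixed x, y, z axes, in that order (R = Rz(yaw) Ry(pitch) Rx(roll)).
In Python, from plant import ctrl, cams, workorder gives the robot as it stands.
- The arm moves only by the tool play_rows, never from a script. Its argument "motion" is a list of rows, each an object of numbers: "x", "y", "z": the shift along the tool's x, y, z normalised to -1 to 1, where 1 is 0.025 m; "rx", "ry", "rz": the turn, a rotation vector about the tool's x, y, z normalised to -1 to 1, where 1 is 4 degrees. A call has 1 to 20 rows; each row shifts and turns the commanded pose from where the row before left it, along the tool's axes as they then stand; what a row does not reach is not made up. A row lasts 1/8 s, in which the tool goes at most 62.5 mm and 10.7 degrees, less where a joint would pass 70% of its speed; a pose out of reach is approached as far as the arm can. A call with a number of a shift or a turn outside -1 to 1 is refused whole. A call with a gripper value outside its range is refused whole. "fingers" is the opening, from -1 (shut) to 1 (fully open), set as the call begins (left out, the last holds). The fingers move at their own pace and stop on an object; the grip force is fixed at half the most. Time passes only in rows, so rows that do not move let the fingers close. It gives the time, the measured TCP pose, the force, the opening and the grip force at its end, in the units of the state.
- ctrl.get_obs(): the state, without advancing time (a new reading comes with each control period).
- cams.snapshot(name): name is "scene" or "top" or "wrist"; returns the picture (400x640x3 uint8, blue, green, red); there is no depth.
- cams.get_calibration(name): a dict with "vertical_fov" (degrees; the focal length in pixels is half the picture's height over the tangent of half this angle, whatever the lens; pixels are square), "cx", "cy" (the principal point, pixels), "k1" (the pictures are not rectified: a ray, as slopes to the right and down, at radius r is drawn at 1 + k1 r^2 times it, then the intrinsics apply), "position" and "rotation" of the camera in the world. Camera axes: x right, y up, looking along -z (the intrinsics and any distortion apply to the point x, -y, -z); pixel columns grow to the right and rows downward; lengths in m; the calibration is good to about 2 mm. A picture is of the moment at which its call begins: read the wrist's pose just before it. get_calibration takes no time and is no camera call; for the wrist camera it gives the pose at the moment of the call.
- workorder.close_job(): hands the job in; it is judged then, once.
The state is a dict: "clock": time; "joint_pos": joint angles; "qvel": joint speeds; "tau": joint torques, N m; "tool_pos": TCP position; "orientation": TCP orientation; "force": force on the tool from outside, world axes, zero at the start; "moment": the same for the moment, N m; "opening": finger opening in m; "gripper_force": force on a finger pad.
Only numpy, scipy, OpenCV 4.12 (cv2) and the standard library are available. Lean on these libraries where they do the work, as an engineer would, in place of code of your own. Each camera call takes 0.05 s, during which the arm holds its last target. There are 200 camera calls.

## Working session

There is one attempt and no reset: what is moved stays moved. The work goes in short steps, Python scripts to look and compute and a tool call to move; the robot and the scene stay as the last step left them, time stands still between calls to the robot, and variables do not carry over. Pictures are saved under pics/ and viewed, at most 14 in all, crops included, and the job is handed in when it is done.

Besides the shell and the picture viewer there is one more tool, called after "Call:" in YAML: its name, and indented under it one key for each argument. play_rows: Moves the arm, as the interface text tells. Its arguments: {"type":"object","properties":{"motion":{"type":"array"},"fingers":{"type":"number"}},"required":["motion"]}

```bash
ls; mkdir -p pics; cat > h.py <<'E'
import numpy as np, cv2
from plant import ctrl, cams, workorder
def snap(n,name):
    c=cams.get_calibration(n); im=cams.snapshot(n); cv2.imwrite(f'pics/{name}.png',im); np.save(f'pics/{name}.npy',c,allow_pickle=True); return im,c
def load(name): return cv2.imread(f'pics/{name}.png'), np.load(f'pics/{name}.npy',allow_pickle=True).item()
def K(c):
    f=200/np.tan(np.radians(c['vertical_fov'])/2); return np.array([[f,0,c['cx']],[0,f,c['cy']],[0,0,1]])
D=lambda c: np.array([c['k1'],0,0,0,0.])
def ray(c,u,v):
    p=cv2.undistortPoints(np.array([[[u,v]]],float),K(c),D(c))[0,0]
    return np.array(c['position']),np.array(c['rotation']).reshape(3,3)@np.array([p[0],-p[1],-1])
def onz(c,u,v,z):
    o,d=ray(c,u,v); return o+d*(z-o[2])/d[2]
def proj(c,P):
    R=np.array(c['rotation']).reshape(3,3); q=(np.atleast_2d(P)-c['position'])@R*[1,-1,-1]
    return cv2.projectPoints(q[:,None],np.zeros(3),np.zeros(3),K(c),D(c))[0][:,0]
E
python3 - <<'E'
from h import *
for n in ['scene','top','wrist']:
    im,c=snap(n,n+'0'); print(n,c)
print(ctrl.get_obs())
E
```

```text
pics
scene {'vertical_fov': 53.165117139615504, 'cx': 315.6438127680842, 'cy': 197.06105153732221, 'k1': -0.03449322611808346, 'position': array([ 0.19482234, -0.30046483,  0.73803682]), 'rotation': array([ 4.21334980e+01, -3.80394844e-02, -3.91798874e+01])}
top {'vertical_fov': 49.803054865173706, 'cx': 317.5415843746402, 'cy': 199.0755217494979, 'k1': -0.08448245897220147, 'position': array([0.50276648, 0.17074453, 1.1210253 ]), 'rotation': array([  5.20820454,   1.17254567, -90.98308534])}
wrist {'vertical_fov': 63.85342004327768, 'cx': 315.7568591418339, 'cy': 200.28593299687324, 'k1': -0.025426508525496633, 'position': array([0.36376266, 0.57386688, 0.38373034]), 'rotation': array([-1.71786628e+01, -7.87094950e-02, -1.15696677e+02])}
{'clock': 0.15, 'joint_pos': array([ 8.08511754e+01,  2.05828248e+01,  6.45789764e-01, -1.38058128e-02,
       -7.01371802e+01, -1.65053348e+01]), 'qvel': array([-0.04965957, -0.17734667,  0.19380576,  0.11528448, -0.00327335,
        0.11427678]), 'tau': array([ 3.34325059e-04, -5.83275318e+01,  2.93292546e+01,  7.00107738e+00,
        8.85325600e-03, -9.74581098e-05]), 'tool_pos': array([0.29211775, 0.60809843, 0.22583103]), 'orientation': array([ 1.79925155e+02, -8.64143227e-03, -2.56588530e+01]), 'force': array([0.41180463, 0.39602995, 0.68215958]), 'moment': array([0.0373139 , 0.00914017, 0.00266695]), 'gripper_force': 0.0, 'opening': 0.08778823885479774}
```

```bash
sed -i "s/np.array(c\['rotation'\]).reshape(3,3)/Rm(c)/" h.py; sed -i "2a from scipy.spatial.transform import Rotation as Ro\nRm=lambda c: Ro.from_euler('xyz',c['rotation'],degrees=True).as_matrix()" h.py; cat h.py | head -5
```

```text
import numpy as np, cv2
from plant import ctrl, cams, workorder
from scipy.spatial.transform import Rotation as Ro
Rm=lambda c: Ro.from_euler('xyz',c['rotation'],degrees=True).as_matrix()
def snap(n,name):
```

View pics/top0.png

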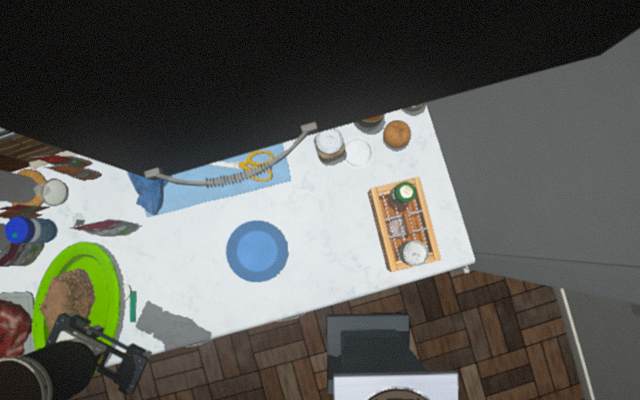

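View pics/scene0.png

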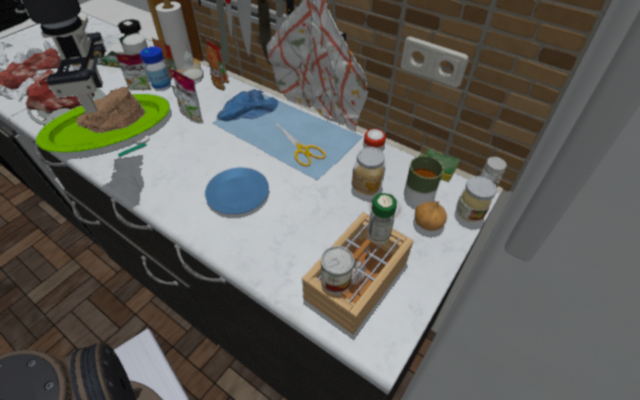

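```bash
python3 - <<'E'
from h import *
np.set_printoptions(precision=4,suppress=True)
im,c=load('top0'); hsv=cv2.cvtColor(im,cv2.COLOR_BGR2HSV)
for p in [(257,240),(375,230),(404,190),(414,253),(397,134),(427,200)]: print(p,hsv[p[1],p[0]])
def blob(m,roi):
    z=np.zeros_like(m); x0,y0,x1,y1=roi; z[y0:y1,x0:x1]=m[y0:y1,x0:x1]
    cs,_=cv2.findContours(z,cv2.RETR_EXTERNAL,cv2.CHAIN_APPROX_NONE); return max(cs,key=cv2.contourArea)
m=cv2.inRange(hsv,(95,80,60),(120,255,255)); b=blob(m,(215,210,300,290)); e=cv2.fitEllipse(b); print('plate',e,onz(c,*e[0],.012))
m=cv2.inRange(hsv,(8,70,40),(25,255,255)); 
b=blob(cv2.morphologyEx(m,cv2.MORPH_CLOSE,np.ones((15,15))),(360,165,455,285)); r=cv2.minAreaRect(b); print('keeper',r)
for q in cv2.boxPoints(r): print(q,onz(c,*q,.084),onz(c,*q,.076))
m2=cv2.inRange(hsv,(40,80,30),(85,255,255)); b=blob(m2,(380,165,430,220)); e=cv2.fitEllipse(b); print('cap',e,onz(c,*e[0],.084+.106))
m=cv2.inRange(hsv,(5,90,40),(25,255,255)); b=blob(m,(375,110,415,155)); e=cv2.fitEllipse(b); print('onion',e,onz(c,*e[0],.04))
big=lambda im,x,y,w,h,s: cv2.resize(im[y:y+h,x:x+w],None,fx=s,fy=s,interpolation=cv2.INTER_CUBIC)
a=big(im,355,165,100,120,4); s,_=load('scene0'); d=big(s,290,180,133,160,3)
cv2.imwrite('pics/crop1.png',np.hstack([a,d[:480]]))
E
```

```text
(257, 240) [106 127 215]
(375, 230) [ 95   7 234]
(404, 190) [ 25  28 238]
(414, 253) [ 70   4 183]
(397, 134) [ 16 140 177]
(427, 200) [105   9 233]
plate ((256.4267578125, 250.9084014892578), (59.70149230957031, 60.1828498840332), 19.571535110473633) [0.4734 0.3512 0.012 ]
keeper ((408.7474670410156, 237.60043334960938), (118.7303695678711, 60.47218322753906), 69.37647247314453)
[359.5391 192.6896] [0.6112 0.0885 0.084 ] [0.6121 0.0879 0.076 ]
[416.1359 171.3897] [ 0.6607 -0.0506  0.084 ] [ 0.6619 -0.0523  0.076 ]
[457.9558 282.5113] [ 0.3911 -0.1417  0.084 ] [ 0.3903 -0.1441  0.076 ]
[401.359  303.8111] [ 0.3441 -0.0045  0.084 ] [ 0.3429 -0.0058  0.076 ]
cap ((405.47216796875, 191.5705108642578), (18.9140682220459, 19.419042587280273), 88.098876953125) [ 0.6007 -0.003   0.19  ]
onion ((396.6032409667969, 133.5972442626953), (25.144311904907227, 25.946264266967773), 45.86922073364258) [ 0.766 -0.014  0.04 ]
```

View pics/crop1.png

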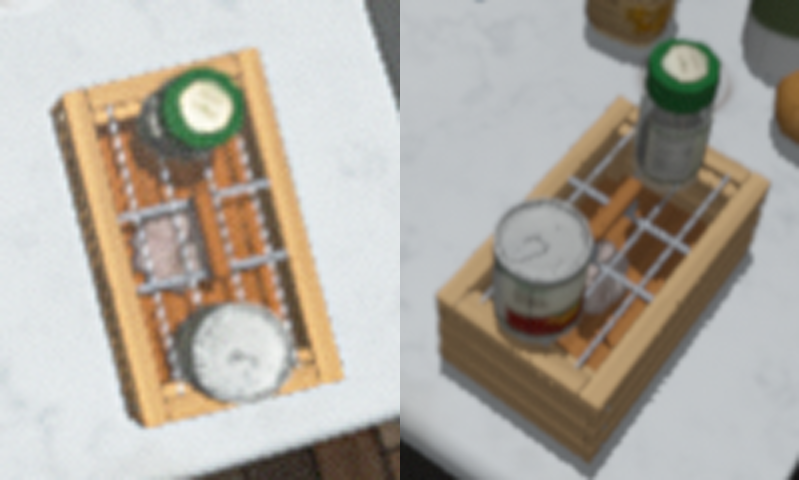

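Top view: keeper lid corners near (373,189), (419.5,177.5), (440,259.5), (392.5,271); cap at (405,191), tin top at (415,253), garlic seen on the left half at ~(397,228). Now turning that into positions with cross-checks from the scene view.

```bash
python3 - <<'E'
from h import *
np.set_printoptions(precision=4,suppress=True)
im,c=load('top0'); s,cs=load('scene0')
L=[(373,188.7),(419.5,177.5),(440,259.5),(392.5,271.2)]
P=np.array([onz(c,*p,.084) for p in L]); print('lid corners',P,'sides',[np.linalg.norm(P[i]-P[i-1]) for i in range(4)],'ctr',P.mean(0))
d=(P[0]+P[1]-P[2]-P[3])[:2]; print('yaw',np.degrees(np.arctan2(d[1],d[0])))
S=[(290+625/3-400/3,180+97/3),(290+370/3,180+182/3),(290+200/3,180+405/3),(290+38/3,180+297/3)]
P=np.array([onz(cs,*p,.084) for p in S]); print('scene corners',P,'sides',[np.linalg.norm(P[i]-P[i-1]) for i in range(4)],'ctr',P.mean(0))
d=(P[0]+P[1]-P[2]-P[3])[:2]; print('yaw',np.degrees(np.arctan2(d[1],d[0])))
def blob(im,lo,hi,roi,min0=0):
    m=cv2.inRange(cv2.cvtColor(im,cv2.COLOR_BGR2HSV),lo,hi)
    z=np.zeros_like(m); x0,y0,x1,y1=roi; z[y0:y1,x0:x1]=m[y0:y1,x0:x1]; z=cv2.morphologyEx(z,cv2.MORPH_OPEN,np.ones((5,5)))
    k,_=cv2.findContours(z,cv2.RETR_EXTERNAL,cv2.CHAIN_APPROX_NONE); k=max(k,key=cv2.contourArea); return cv2.fitEllipse(k)
e=blob(im,(0,0,100),(180,45,255),(398,238,430,268)); print('tin top',e,onz(c,*e[0],.156))
print('tin by eye top',onz(c,415,253,.156),'scene',onz(cs,290+143/3,180+247/3,.156))
print('cap top',onz(c,405.5,191.6,.19),'scene',onz(cs,290+287/3,180+62/3,.19))
e=blob(s,(95,80,60),(120,255,255),(195,155,280,225)); print('plate scene',e,onz(cs,*e[0],.012))
print('honey?',onz(c,330,142,.11),onz(cs,370,158,.11),onz(cs,481,186,.11))
print('garlic',onz(c,355+172/4,165+248/4,.035), onz(cs,290+205/3,180+275/3,.035))
print('bar ends',onz(c,355+200/4,165+185/4,.118),onz(c,355+218/4,165+282/4,.118))
print('green tray edge',onz(c,122,285,.02),'caddy',onz(c,333,352,0), 'towel',onz(c,160,215,.004),onz(c,290,182,.004))
E
```

```text
lid corners [[ 0.6203  0.0557  0.084 ]
 [ 0.6456 -0.0582  0.084 ]
 [ 0.4469 -0.1003  0.084 ]
 [ 0.4216  0.0146  0.084 ]] sides [np.float64(0.20293388134632578), np.float64(0.11668008856452015), np.float64(0.20309571178071442), np.float64(0.11760439552895548)] ctr [ 0.5336 -0.0221  0.084 ]
yaw 11.825810310562533
scene corners [[ 0.6229  0.0573  0.084 ]
 [ 0.6467 -0.058   0.084 ]
 [ 0.449  -0.1026  0.084 ]
 [ 0.4201  0.0135  0.084 ]] sides [np.float64(0.20744705437831037), np.float64(0.11779025449235156), np.float64(0.20261991766434945), np.float64(0.11972715978847072)] ctr [ 0.5347 -0.0224  0.084 ]
yaw 12.447373631371278
tin top ((415.3044738769531, 253.46839904785156), (25.31197738647461, 27.3575496673584), 138.00921630859375) [ 0.4653 -0.0266  0.156 ]
tin by eye top [ 0.4664 -0.026   0.156 ] scene [ 0.4618 -0.0332  0.156 ]
cap top [ 0.6006 -0.003   0.19  ] scene [ 0.6024 -0.0045  0.19  ]
plate scene ((236.5494842529297, 190.62466430664062), (44.584651947021484, 62.57706832885742), 78.9820785522461) [0.4711 0.3494 0.012 ]
honey? [0.7316 0.1578 0.11  ] [0.7296 0.1548 0.11  ] [ 0.8552 -0.0634  0.11  ]
garlic [ 0.5278 -0.0099  0.035 ] [ 0.5351 -0.021   0.035 ]
bar ends [ 0.5622 -0.0137  0.118 ] [ 0.5056 -0.0222  0.118 ]
green tray edge [0.3889 0.7038 0.02  ] caddy [0.212  0.1591 0.    ] towel [0.5706 0.6094 0.004 ] [0.6512 0.2632 0.004 ]
```

Both views agree to within a few mm: lid centre (0.534,-0.022), yaw ~12°, tin (0.464,-0.029), jar (0.601,-0.004), plate (0.472,0.350). First I turn the gripper to the lid's yaw.

Call:
play_rows:
  motion:
    - {"rz": -0.95, "z": -0.2}
    - {"rz": -0.95, "z": -0.2}
    - {"rz": -0.95, "z": -0.2}
    - {"rz": -0.95, "z": -0.2}
    - {"rz": -0.95, "z": -0.2}
    - {"rz": -0.95}
    - {"rz": -0.95}
    - {"rz": -0.95}
    - {"rz": -0.95}
    - {"rz": -0.9}
  fingers: 1

```text
$.motion[0]: bad value
```

```bash
cat >> h.py <<'E'
def to(x,y,z,yaw=12.1,o=None):
    o=o or ctrl.get_obs(); R=Ro.from_euler('xyz',o['orientation'],degrees=True); T=Ro.from_euler('xyz',[180,0,yaw],degrees=True)
    d=R.inv().apply(np.array([x,y,z])-o['tool_pos'])/.025; r=np.degrees((R.inv()*T).as_rotvec())/4
    print('t%.1f'%o['clock'],'tcp',np.round(o['tool_pos'],4),'rpy',np.round(o['orientation'],2),'F',np.round(o['force'],1),'open %.4f'%o['opening'],'| shift',np.round(d,2),'turn',np.round(r,2))
E
python3 -c "
from h import *
to(.42,.05,.235); print(ctrl.get_obs()['joint_pos'])"
```

```text
t0.1 tcp [0.2921 0.6081 0.2258] rpy [ 1.7993e+02 -1.0000e-02 -2.5660e+01] F [0.4 0.4 0.7] open 0.0878 | shift [14.28 17.91 -0.34] turn [ 0.02  0.   -9.44]
[ 8.08511754e+01  2.05828248e+01  6.45789764e-01 -1.38058128e-02
 -7.01371802e+01 -1.65053348e+01]
```

Call:
play_rows:
  motion:
    - {"x": 0, "y": 0, "z": -0.2, "rx": 0, "ry": 0, "rz": -0.95}
    - {"x": 0, "y": 0, "z": -0.2, "rx": 0, "ry": 0, "rz": -0.95}
    - {"x": 0, "y": 0, "z": -0.2, "rx": 0, "ry": 0, "rz": -0.95}
    - {"x": 0, "y": 0, "z": -0.2, "rx": 0, "ry": 0, "rz": -0.95}
    - {"x": 0, "y": 0, "z": -0.2, "rx": 0, "ry": 0, "rz": -0.95}
    - {"x": 0, "y": 0, "z": 0, "rx": 0, "ry": 0, "rz": -0.95}
    - {"x": 0, "y": 0, "z": 0, "rx": 0, "ry": 0, "rz": -0.95}
    - {"x": 0, "y": 0, "z": 0, "rx": 0, "ry": 0, "rz": -0.95}
    - {"x": 0, "y": 0, "z": 0, "rx": 0, "ry": 0, "rz": -0.95}
    - {"x": 0, "y": 0, "z": 0, "rx": 0, "ry": 0, "rz": -0.9}
  fingers: 1

```text
clock: 1.4
tool_pos: [0.2921, 0.6083, 0.2511]
orientation: [180.0, 0.0, 12.3]
force: [-0.3, -0.6, -1.1]
opening: 0.0879
gripper_force: 0.0
```

```bash
python3 -c "
from h import *
to(.45,-.03,.25); print(ctrl.get_obs()['joint_pos'])"
```

```text
t1.4 tcp [0.2921 0.6083 0.2511] rpy [1.7997e+02 3.0000e-02 1.2260e+01] F [-0.3 -0.6 -1.1] open 0.0879 | shift [ 0.75 26.29  0.06] turn [0.01 0.01 0.04]
[ 8.08522024e+01  1.98132367e+01  2.80859541e+00 -1.17374131e-02
 -7.30372132e+01  2.14148084e+01]
```

Call:
play_rows:
  motion:
    - {"x": 0.03, "y": 0.5, "z": 0, "rx": 0, "ry": 0, "rz": 0}
    - {"x": 0.03, "y": 1, "z": 0, "rx": 0, "ry": 0, "rz": 0}
    - {"x": 0.03, "y": 1, "z": 0, "rx": 0, "ry": 0, "rz": 0}
    - {"x": 0.03, "y": 1, "z": 0, "rx": 0, "ry": 0, "rz": 0}
    - {"x": 0.03, "y": 1, "z": 0, "rx": 0, "ry": 0, "rz": 0}
    - {"x": 0.03, "y": 1, "z": 0, "rx": 0, "ry": 0, "rz": 0}
    - {"x": 0.03, "y": 1, "z": 0, "rx": 0, "ry": 0, "rz": 0}
    - {"x": 0.03, "y": 1, "z": 0, "rx": 0, "ry": 0, "rz": 0}
    - {"x": 0.03, "y": 1, "z": 0, "rx": 0, "ry": 0, "rz": 0}
    - {"x": 0.03, "y": 1, "z": 0, "rx": 0, "ry": 0, "rz": 0}
    - {"x": 0.03, "y": 1, "z": 0, "rx": 0, "ry": 0, "rz": 0}
    - {"x": 0.03, "y": 1, "z": 0, "rx": 0, "ry": 0, "rz": 0}
    - {"x": 0.03, "y": 1, "z": 0, "rx": 0, "ry": 0, "rz": 0}
    - {"x": 0.03, "y": 1, "z": 0, "rx": 0, "ry": 0, "rz": 0}
    - {"x": 0.03, "y": 1, "z": 0, "rx": 0, "ry": 0, "rz": 0}
    - {"x": 0.03, "y": 1, "z": 0, "rx": 0, "ry": 0, "rz": 0}
    - {"x": 0.03, "y": 1, "z": 0, "rx": 0, "ry": 0, "rz": 0}
    - {"x": 0.03, "y": 1, "z": 0, "rx": 0, "ry": 0, "rz": 0}
    - {"x": 0.03, "y": 1, "z": 0, "rx": 0, "ry": 0, "rz": 0}
    - {"x": 0.03, "y": 1, "z": 0, "rx": 0, "ry": 0, "rz": 0}

```text
clock: 3.9
tool_pos: [0.4096, 0.1334, 0.2516]
orientation: [-180.0, -0.0, 12.1]
force: [-0.3, -0.2, 0.2]
opening: 0.0873
gripper_force: 0.0
```

Call:
play_rows:
  motion:
    - {"x": 0.03, "y": 1, "z": 0, "rx": 0, "ry": 0, "rz": 0}
    - {"x": 0.03, "y": 1, "z": 0, "rx": 0, "ry": 0, "rz": 0}
    - {"x": 0.03, "y": 1, "z": 0, "rx": 0, "ry": 0, "rz": 0}
    - {"x": 0.03, "y": 1, "z": 0, "rx": 0, "ry": 0, "rz": 0}
    - {"x": 0.03, "y": 1, "z": 0, "rx": 0, "ry": 0, "rz": 0}
    - {"x": 0.03, "y": 1, "z": 0, "rx": 0, "ry": 0, "rz": 0}
    - {"x": 0.0, "y": 0.8, "z": 0, "rx": 0, "ry": 0, "rz": 0}
    - {"x": 0, "y": 0, "z": 0, "rx": 0, "ry": 0, "rz": 0}
    - {"x": 0, "y": 0, "z": 0, "rx": 0, "ry": 0, "rz": 0}

```text
clock: 5.03
tool_pos: [0.4494, -0.0305, 0.2515]
orientation: [-180.0, -0.0, 12.1]
force: [-0.9, 0.9, 0.0]
opening: 0.0874
gripper_force: 0.0
```

```bash
python3 -c "
from h import *
to(.464,-.029,.25); snap('wrist','w1')"
```

```text
t5.0 tcp [ 0.4494 -0.0305  0.2515] rpy [-180.     -0.     12.11] F [-0.9  0.9  0. ] open 0.0874 | shift [0.58 0.06 0.06] turn [-0. -0.  0.]
```

View pics/w1.png

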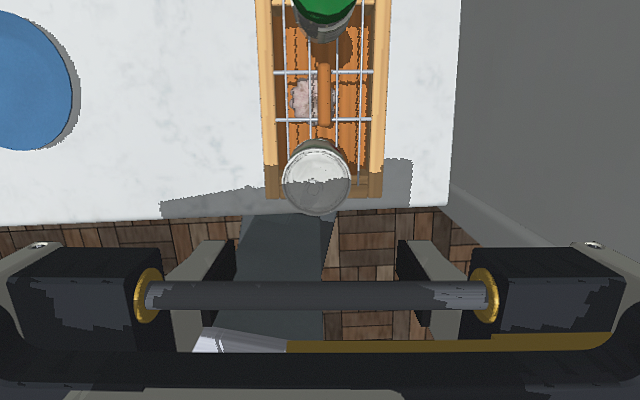

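The wrist picture shows the tin top centred near (317,177), the bar from (324,64) to (324,126), garlic at (303,97), and outer lid edges x≈257–266 on the left and ≈391–382 on the right.

```bash
python3 - <<'E'
from h import *
np.set_printoptions(precision=4,suppress=True)
im,c=load('w1'); hsv=cv2.cvtColor(im,cv2.COLOR_BGR2HSV)
print('tin',onz(c,317,177,.156), 'edges x',onz(c,281,177,.156),onz(c,352.5,177,.156))
print('bar',onz(c,324,64,.118),onz(c,324.5,126,.118), 'garlic',onz(c,303,97,.03))
m=cv2.inRange(hsv,(8,60,150),(22,170,255))
for v in (20,50,90,130,160):
    u=np.where(m[v,240:410])[0]+240
    a,b=onz(c,u.min(),v,.084),onz(c,u.max()+1,v,.084); print(v,u.min(),u.max(),a,b,'w',np.linalg.norm(a-b),'mid',(a+b)/2)
E
```

```text
tin [ 0.4699 -0.0266  0.156 ] edges x [0.4638 0.0019 0.156 ] [ 0.4759 -0.0547  0.156 ]
bar [ 0.5581 -0.0138  0.118 ] [ 0.5081 -0.0253  0.118 ] garlic [0.5286 0.0017 0.03  ]
20 256 389 [0.5855 0.0549 0.084 ] [ 0.6111 -0.0646  0.084 ] w 0.12216886246891831 mid [ 0.5983 -0.0049  0.084 ]
50 258 388 [0.5608 0.049  0.084 ] [ 0.5865 -0.0705  0.084 ] w 0.12219797500325828 mid [ 0.5736 -0.0108  0.084 ]
90 260 386 [0.5261 0.0414 0.084 ] [ 0.5517 -0.0782  0.084 ] w 0.12232062898270396 mid [ 0.5389 -0.0184  0.084 ]
130 262 384 [0.4891 0.0333 0.084 ] [ 0.5148 -0.0865  0.084 ] w 0.12254651577411266 mid [ 0.5019 -0.0266  0.084 ]
160 264 383 [0.4597 0.0264 0.084 ] [ 0.4854 -0.0937  0.084 ] w 0.12278997491850537 mid [ 0.4726 -0.0336  0.084 ]
```

```bash
python3 -c "
from h import *
to(.4685,-.027,.108,12.9)"
```

```text
t5.1 tcp [ 0.4494 -0.0302  0.2516] rpy [-1.7999e+02 -1.0000e-02  1.2140e+01] F [-0.3  0.4 -0.2] open 0.0880 | shift [0.77 0.04 5.74] turn [-0.   -0.   -0.19]
```

Call:
play_rows:
  motion:
    - {"x": 0.4, "y": 0.02, "z": 0.5, "rx": 0, "ry": 0, "rz": -0.19}
    - {"x": 0.37, "y": 0.02, "z": 0.8, "rx": 0, "ry": 0, "rz": 0}
    - {"x": 0, "y": 0, "z": 0.8, "rx": 0, "ry": 0, "rz": 0}
    - {"x": 0, "y": 0, "z": 0.8, "rx": 0, "ry": 0, "rz": 0}
    - {"x": 0, "y": 0, "z": 0.8, "rx": 0, "ry": 0, "rz": 0}
    - {"x": 0, "y": 0, "z": 0.8, "rx": 0, "ry": 0, "rz": 0}
    - {"x": 0, "y": 0, "z": 0.8, "rx": 0, "ry": 0, "rz": 0}
    - {"x": 0, "y": 0, "z": 0.44, "rx": 0, "ry": 0, "rz": 0}
    - {"x": 0, "y": 0, "z": 0, "rx": 0, "ry": 0, "rz": 0}
    - {"x": 0, "y": 0, "z": 0, "rx": 0, "ry": 0, "rz": 0}

```text
clock: 6.32
tool_pos: [0.4692, -0.0269, 0.1085]
orientation: [180.0, -0.0, 12.9]
force: [-0.7, -0.2, 0.2]
opening: 0.0878
gripper_force: 0.0
```

```bash
python3 -c "
from h import *
to(.4685,-.027,.108,12.9); snap('wrist','w2')"
```

```text
t6.3 tcp [ 0.4692 -0.0269  0.1085] rpy [ 1.7999e+02 -4.0000e-02  1.2930e+01] F [-0.7 -0.2  0.2] open 0.0878 | shift [-0.03 -0.    0.02] turn [ 0.   -0.01  0.01]
```

Call:
play_rows:
  motion:
    - {"x": 0, "y": 0, "z": 0, "rx": 0, "ry": 0, "rz": 0}
    - {"x": 0, "y": 0, "z": 0, "rx": 0, "ry": 0, "rz": 0}
    - {"x": 0, "y": 0, "z": 0, "rx": 0, "ry": 0, "rz": 0}
    - {"x": 0, "y": 0, "z": 0, "rx": 0, "ry": 0, "rz": 0}
    - {"x": 0, "y": 0, "z": 0, "rx": 0, "ry": 0, "rz": 0}
    - {"x": 0, "y": 0, "z": 0, "rx": 0, "ry": 0, "rz": 0}
    - {"x": 0, "y": 0, "z": 0, "rx": 0, "ry": 0, "rz": 0}
    - {"x": 0, "y": 0, "z": 0, "rx": 0, "ry": 0, "rz": 0}
  fingers: 0.1

```text
clock: 7.38
tool_pos: [0.4687, -0.0271, 0.1082]
orientation: [180.0, -0.0, 12.9]
force: [-1.6, 1.0, 3.0]
opening: 0.0569
gripper_force: 30.0
```

```bash
python3 -c "
from h import *
to(.4685,-.027,.108,12.9); print(ctrl.get_obs()['gripper_force'])"
```

```text
t7.4 tcp [ 0.4687 -0.0271  0.1082] rpy [ 1.800e+02 -1.000e-02  1.291e+01] F [-1.6  1.   3. ] open 0.0569 | shift [-0.01 -0.    0.01] turn [ 0. -0.  0.]
29.999976754188538
```

Call:
play_rows:
  motion:
    - {"x": 0, "y": 0, "z": -0.2, "rx": 0, "ry": 0, "rz": 0}
    - {"x": 0, "y": 0, "z": -0.4, "rx": 0, "ry": 0, "rz": 0}
    - {"x": 0, "y": 0, "z": -0.8, "rx": 0, "ry": 0, "rz": 0}
    - {"x": 0, "y": 0, "z": -0.8, "rx": 0, "ry": 0, "rz": 0}
    - {"x": 0, "y": 0, "z": -0.8, "rx": 0, "ry": 0, "rz": 0}
    - {"x": 0, "y": 0, "z": -0.6, "rx": 0, "ry": 0, "rz": 0}
    - {"x": 0, "y": 0, "z": 0, "rx": 0, "ry": 0, "rz": 0}

```text
clock: 8.25
tool_pos: [0.4693, -0.0269, 0.1992]
orientation: [-180.0, -0.1, 12.9]
force: [-0.5, 0.4, -1.7]
opening: 0.0568
gripper_force: 30.0
```

```bash
python3 -c "
from h import *
im,c=snap('top','t1'); to(.40,.51,.1,12.9)"
```

```text
t8.3 tcp [ 0.4686 -0.027   0.1982] rpy [-1.7998e+02 -4.0000e-02  1.2900e+01] F [ 0.1 -0.  -1.9] open 0.0568 | shift [  2.11 -21.55   3.94] turn [-0.01 -0.01 -0.  ]
```

Call:
play_rows:
  motion:
    - {"x": 0, "y": -0.5, "z": 0, "rx": 0, "ry": 0, "rz": 0}
    - {"x": 0.1, "y": -0.9, "z": 0, "rx": 0, "ry": 0, "rz": 0}
    - {"x": 0.1, "y": -1, "z": 0, "rx": 0, "ry": 0, "rz": 0}
    - {"x": 0.1, "y": -1, "z": 0, "rx": 0, "ry": 0, "rz": 0}
    - {"x": 0.1, "y": -1, "z": 0, "rx": 0, "ry": 0, "rz": 0}
    - {"x": 0.1, "y": -1, "z": 0, "rx": 0, "ry": 0, "rz": 0}
    - {"x": 0.1, "y": -1, "z": 0, "rx": 0, "ry": 0, "rz": 0}
    - {"x": 0.1, "y": -1, "z": 0.2, "rx": 0, "ry": 0, "rz": 0}
    - {"x": 0.1, "y": -1, "z": 0.2, "rx": 0, "ry": 0, "rz": 0}
    - {"x": 0.1, "y": -1, "z": 0.2, "rx": 0, "ry": 0, "rz": 0}
    - {"x": 0.1, "y": -1, "z": 0.2, "rx": 0, "ry": 0, "rz": 0}
    - {"x": 0.1, "y": -1, "z": 0.2, "rx": 0, "ry": 0, "rz": 0}
    - {"x": 0.1, "y": -1, "z": 0.2, "rx": 0, "ry": 0, "rz": 0}
    - {"x": 0.1, "y": -1, "z": 0.2, "rx": 0, "ry": 0, "rz": 0}
    - {"x": 0.1, "y": -1, "z": 0.2, "rx": 0, "ry": 0, "rz": 0}
    - {"x": 0.1, "y": -1, "z": 0.2, "rx": 0, "ry": 0, "rz": 0}
    - {"x": 0.1, "y": -1, "z": 0.2, "rx": 0, "ry": 0, "rz": 0}
    - {"x": 0.1, "y": -1, "z": 0.2, "rx": 0, "ry": 0, "rz": 0}
    - {"x": 0.1, "y": -1, "z": 0.2, "rx": 0, "ry": 0, "rz": 0}
    - {"x": 0.1, "y": -1, "z": 0.2, "rx": 0, "ry": 0, "rz": 0}

```text
clock: 10.8
tool_pos: [0.4064, 0.458, 0.1327]
orientation: [180.0, 0.0, 12.9]
force: [0.6, -0.5, -1.2]
opening: 0.0569
gripper_force: 30.0
```

```bash
python3 -c "
from h import *
to(.40,.51,.025,12.9)"
```

```text
t10.8 tcp [0.4064 0.458  0.1327] rpy [179.99   0.    12.91] F [ 0.6 -0.5 -1.2] open 0.0569 | shift [ 0.21 -2.09  4.31] turn [0. 0. 0.]
```

Call:
play_rows:
  motion:
    - {"x": 0.1, "y": -0.9, "z": 0.4, "rx": 0, "ry": 0, "rz": 0}
    - {"x": 0.1, "y": -0.8, "z": 0.6, "rx": 0, "ry": 0, "rz": 0}
    - {"x": 0, "y": -0.4, "z": 0.8, "rx": 0, "ry": 0, "rz": 0}
    - {"x": 0, "y": 0, "z": 0.8, "rx": 0, "ry": 0, "rz": 0}
    - {"x": 0, "y": 0, "z": 0.7, "rx": 0, "ry": 0, "rz": 0}
    - {"x": 0, "y": 0, "z": 0.5, "rx": 0, "ry": 0, "rz": 0}
    - {"x": 0, "y": 0, "z": 0.3, "rx": 0, "ry": 0, "rz": 0}
    - {"x": 0, "y": 0, "z": 0.2, "rx": 0, "ry": 0, "rz": 0}
    - {"x": 0, "y": 0, "z": 0, "rx": 0, "ry": 0, "rz": 0}
    - {"x": 0, "y": 0, "z": 0, "rx": 0, "ry": 0, "rz": 0}
    - {"x": 0, "y": 0, "z": 0, "rx": 0, "ry": 0, "rz": 0}

```text
clock: 12.18
tool_pos: [0.3999, 0.5089, 0.0261]
orientation: [-180.0, -0.0, 12.9]
force: [0.6, -0.2, -1.8]
opening: 0.057
gripper_force: 30.0
```

```bash
python3 -c "
from h import *
to(.40,.51,.0245,12.9)"
```

```text
t12.2 tcp [0.3999 0.5089 0.0261] rpy [-1.7996e+02 -3.0000e-02  1.2910e+01] F [ 0.6 -0.2 -1.8] open 0.0570 | shift [ 0.01 -0.04  0.07] turn [-0.01 -0.01  0.  ]
```

Call:
play_rows:
  motion:
    - {"x": 0, "y": 0, "z": 0.03, "rx": 0, "ry": 0, "rz": 0}
    - {"x": 0, "y": 0, "z": 0.02, "rx": 0, "ry": 0, "rz": 0}
    - {"x": 0, "y": 0, "z": 0, "rx": 0, "ry": 0, "rz": 0}
    - {"x": 0, "y": 0, "z": 0, "rx": 0, "ry": 0, "rz": 0}

```text
clock: 12.68
tool_pos: [0.3998, 0.5086, 0.0243]
orientation: [180.0, 0.0, 12.9]
force: [0.6, -0.7, -2.4]
opening: 0.057
gripper_force: 30.0
```

Call:
play_rows:
  motion:
    - {"x": 0, "y": 0, "z": 0, "rx": 0, "ry": 0, "rz": 0}
    - {"x": 0, "y": 0, "z": 0, "rx": 0, "ry": 0, "rz": 0}
    - {"x": 0, "y": 0, "z": 0, "rx": 0, "ry": 0, "rz": 0}
    - {"x": 0, "y": 0, "z": 0, "rx": 0, "ry": 0, "rz": 0}
    - {"x": 0, "y": 0, "z": 0, "rx": 0, "ry": 0, "rz": 0}
    - {"x": 0, "y": 0, "z": 0, "rx": 0, "ry": 0, "rz": 0}
    - {"x": 0, "y": 0, "z": -0.3, "rx": 0, "ry": 0, "rz": 0}
    - {"x": 0, "y": 0, "z": -0.8, "rx": 0, "ry": 0, "rz": 0}
    - {"x": 0, "y": 0, "z": -0.9, "rx": 0, "ry": 0, "rz": 0}
    - {"x": 0, "y": 0, "z": -0.9, "rx": 0, "ry": 0, "rz": 0}
    - {"x": 0, "y": 0, "z": -0.9, "rx": 0, "ry": 0, "rz": 0}
    - {"x": 0, "y": 0, "z": -0.9, "rx": 0, "ry": 0, "rz": 0}
    - {"x": 0, "y": 0, "z": -0.9, "rx": 0, "ry": 0, "rz": 0}
    - {"x": 0, "y": 0, "z": -0.9, "rx": 0, "ry": 0, "rz": 0}
    - {"x": 0, "y": 0, "z": -0.9, "rx": 0, "ry": 0, "rz": 0}
    - {"x": 0, "y": 0, "z": -0.9, "rx": 0, "ry": 0, "rz": 0}
  fingers: 1

```text
clock: 14.68
tool_pos: [0.3998, 0.5084, 0.2333]
orientation: [-180.0, -0.0, 12.9]
force: [0.7, 0.6, 0.3]
opening: 0.0878
gripper_force: 0.0
```

```bash
python3 -c "
from h import *
to(.59,-.005,.25,12.9)"
```

```text
t14.7 tcp [0.3998 0.5084 0.2333] rpy [-1.7998e+02 -2.0000e-02  1.2900e+01] F [0.7 0.6 0.3] open 0.0878 | shift [ 2.83 21.72 -0.68] turn [-0.01 -0.01  0.  ]
```

Call:
play_rows:
  motion:
    - {"x": 0.1, "y": 0.5, "z": -0.1, "rx": 0, "ry": 0, "rz": 0}
    - {"x": 0.1, "y": 1, "z": -0.1, "rx": 0, "ry": 0, "rz": 0}
    - {"x": 0.1, "y": 1, "z": -0.1, "rx": 0, "ry": 0, "rz": 0}
    - {"x": 0.1, "y": 1, "z": -0.1, "rx": 0, "ry": 0, "rz": 0}
    - {"x": 0.1, "y": 1, "z": -0.1, "rx": 0, "ry": 0, "rz": 0}
    - {"x": 0.1, "y": 1, "z": -0.1, "rx": 0, "ry": 0, "rz": 0}
    - {"x": 0.1, "y": 1, "z": -0.1, "rx": 0, "ry": 0, "rz": 0}
    - {"x": 0.1, "y": 1, "z": -0.1, "rx": 0, "ry": 0, "rz": 0}
    - {"x": 0.1, "y": 1, "z": -0.1, "rx": 0, "ry": 0, "rz": 0}
    - {"x": 0.1, "y": 1, "z": -0.1, "rx": 0, "ry": 0, "rz": 0}
    - {"x": 0.1, "y": 1, "z": -0.1, "rx": 0, "ry": 0, "rz": 0}
    - {"x": 0.1, "y": 1, "z": -0.1, "rx": 0, "ry": 0, "rz": 0}
    - {"x": 0.1, "y": 1, "z": -0.1, "rx": 0, "ry": 0, "rz": 0}
    - {"x": 0.1, "y": 1, "z": -0.1, "rx": 0, "ry": 0, "rz": 0}
    - {"x": 0.1, "y": 1, "z": -0.1, "rx": 0, "ry": 0, "rz": 0}
    - {"x": 0.1, "y": 1, "z": -0.1, "rx": 0, "ry": 0, "rz": 0}
    - {"x": 0.1, "y": 1, "z": -0.1, "rx": 0, "ry": 0, "rz": 0}
    - {"x": 0.1, "y": 1, "z": -0.1, "rx": 0, "ry": 0, "rz": 0}
    - {"x": 0.1, "y": 1, "z": -0.1, "rx": 0, "ry": 0, "rz": 0}
    - {"x": 0.1, "y": 1, "z": -0.1, "rx": 0, "ry": 0, "rz": 0}

```text
clock: 17.18
tool_pos: [0.5575, 0.0429, 0.282]
orientation: [-180.0, -0.0, 12.9]
force: [-0.2, -0.5, 0.5]
opening: 0.0877
gripper_force: 0.0
```

Call:
play_rows:
  motion:
    - {"x": 0.1, "y": 1, "z": 0, "rx": 0, "ry": 0, "rz": 0}
    - {"x": 0.1, "y": 0.8, "z": 0, "rx": 0, "ry": 0, "rz": 0}
    - {"x": 0.1, "y": 0.5, "z": 0, "rx": 0, "ry": 0, "rz": 0}
    - {"x": 0, "y": 0, "z": 0, "rx": 0, "ry": 0, "rz": 0}
    - {"x": 0, "y": 0, "z": 0, "rx": 0, "ry": 0, "rz": 0}

```text
clock: 17.8
tool_pos: [0.5774, -0.0096, 0.2818]
orientation: [-180.0, 0.0, 12.9]
force: [0.2, -1.0, 0.0]
opening: 0.0875
gripper_force: 0.0
```

```bash
python3 -c "
from h import *
to(.60,-.004,.165,12.9); im,c=snap('wrist','w3')
hsv=cv2.cvtColor(im,cv2.COLOR_BGR2HSV); m=cv2.inRange(hsv,(40,80,30),(85,255,255)); m[:, :200]=0;m[:,450:]=0
k,_=cv2.findContours(m,cv2.RETR_EXTERNAL,cv2.CHAIN_APPROX_NONE); k=max(k,key=cv2.contourArea); print(cv2.boundingRect(k),cv2.fitEllipse(k))
"
```

```text
t17.8 tcp [ 0.5774 -0.0096  0.2818] rpy [-179.99    0.     12.91] F [ 0.2 -1.   0. ] open 0.0875 | shift [ 0.93 -0.02  4.67] turn [-0.  0.  0.]
(287, 142, 57, 59) ((314.7784729003906, 171.43133544921875), (54.89393997192383, 57.23283386230469), 176.32794189453125)
```

View pics/w3.png

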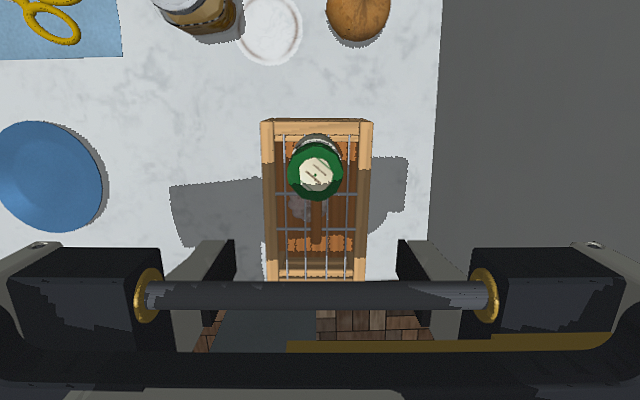

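The wrist picture shows the green cap centred at (315,172) with the lid around it (far edge v≈122, sides u≈261/373), the honey jar at top left and the onion at top right.

```bash
python3 - <<'E'
from h import *
np.set_printoptions(precision=4,suppress=True)
im,c=load('w3')
p=onz(c,315.3,172,.19); print('cap',p, onz(c,287,171,.188),onz(c,344,171,.188))
q=[onz(c,*p,.084) for p in [(261,122),(373,122),(367,281),(264,281)]]; print(np.array(q),np.mean(q,0))
to(p[0],p[1],.132,12.9)
E
```

```text
cap [ 0.6024 -0.003   0.19  ] [0.5977 0.0192 0.188 ] [ 0.6078 -0.0252  0.188 ]
[[ 0.6208  0.0616  0.084 ]
 [ 0.6477 -0.0565  0.084 ]
 [ 0.4581 -0.1026  0.084 ]
 [ 0.4292  0.024   0.084 ]] [ 0.5389 -0.0184  0.084 ]
t17.9 tcp [ 0.5774 -0.0095  0.2818] rpy [-179.99   -0.     12.93] F [-0.1 -0.   0.3] open 0.0876 | shift [ 1.03 -0.03  5.99] turn [-0.   -0.    0.01]
```

Call:
play_rows:
  motion:
    - {"x": 0.5, "y": -0.03, "z": 0.4, "rx": 0, "ry": 0, "rz": 0}
    - {"x": 0.5, "y": 0, "z": 0.7, "rx": 0, "ry": 0, "rz": 0}
    - {"x": 0, "y": 0, "z": 0.8, "rx": 0, "ry": 0, "rz": 0}
    - {"x": 0, "y": 0, "z": 0.8, "rx": 0, "ry": 0, "rz": 0}
    - {"x": 0, "y": 0, "z": 0.8, "rx": 0, "ry": 0, "rz": 0}
    - {"x": 0, "y": 0, "z": 0.8, "rx": 0, "ry": 0, "rz": 0}
    - {"x": 0, "y": 0, "z": 0.8, "rx": 0, "ry": 0, "rz": 0}
    - {"x": 0, "y": 0, "z": 0.6, "rx": 0, "ry": 0, "rz": 0}
    - {"x": 0, "y": 0, "z": 0.3, "rx": 0, "ry": 0, "rz": 0}
    - {"x": 0, "y": 0, "z": 0, "rx": 0, "ry": 0, "rz": 0}

```text
clock: 19.1
tool_pos: [0.6017, -0.0035, 0.1312]
orientation: [180.0, 0.1, 12.9]
force: [-1.0, 0.2, 0.2]
opening: 0.0875
gripper_force: 0.0
```

Call:
play_rows:
  motion:
    - {"x": 0, "y": 0, "z": 0, "rx": 0, "ry": 0, "rz": 0}
    - {"x": 0, "y": 0, "z": 0, "rx": 0, "ry": 0, "rz": 0}
    - {"x": 0, "y": 0, "z": 0, "rx": 0, "ry": 0, "rz": 0}
    - {"x": 0, "y": 0, "z": 0, "rx": 0, "ry": 0, "rz": 0}
    - {"x": 0, "y": 0, "z": 0, "rx": 0, "ry": 0, "rz": 0}
    - {"x": 0, "y": 0, "z": 0, "rx": 0, "ry": 0, "rz": 0}
    - {"x": 0, "y": 0, "z": 0, "rx": 0, "ry": 0, "rz": 0}
    - {"x": 0, "y": 0, "z": 0, "rx": 0, "ry": 0, "rz": 0}
    - {"x": 0, "y": 0, "z": 0, "rx": 0, "ry": 0, "rz": 0}
  fingers: -0.1

```text
clock: 20.23
tool_pos: [0.6018, -0.0035, 0.1319]
orientation: [180.0, -0.0, 12.9]
force: [-1.6, 0.7, 2.9]
opening: 0.0451
gripper_force: 30.0
```

```bash
python3 -c "
from h import *
to(.49,.53,.048,12.9)"
```

```text
t20.2 tcp [ 0.6018 -0.0035  0.1319] rpy [ 1.800e+02 -1.000e-02  1.291e+01] F [-1.6  0.7  2.9] open 0.0451 | shift [  0.41 -21.8    3.36] turn [ 0. -0.  0.]
```

Call:
play_rows:
  motion:
    - {"x": 0, "y": 0, "z": -0.2, "rx": 0, "ry": 0, "rz": 0}
    - {"x": 0, "y": 0, "z": -0.5, "rx": 0, "ry": 0, "rz": 0}
    - {"x": 0, "y": 0, "z": -0.8, "rx": 0, "ry": 0, "rz": 0}
    - {"x": 0, "y": 0, "z": -0.8, "rx": 0, "ry": 0, "rz": 0}
    - {"x": 0, "y": 0, "z": -0.7, "rx": 0, "ry": 0, "rz": 0}
    - {"x": 0, "y": -0.4, "z": -0.2, "rx": 0, "ry": 0, "rz": 0}
    - {"x": 0, "y": -0.8, "z": 0, "rx": 0, "ry": 0, "rz": 0}
    - {"x": 0, "y": -1, "z": 0, "rx": 0, "ry": 0, "rz": 0}
    - {"x": 0, "y": -1, "z": 0, "rx": 0, "ry": 0, "rz": 0}
    - {"x": 0, "y": -1, "z": 0, "rx": 0, "ry": 0, "rz": 0}
    - {"x": 0, "y": -1, "z": 0, "rx": 0, "ry": 0, "rz": 0}
    - {"x": 0, "y": -1, "z": 0, "rx": 0, "ry": 0, "rz": 0}
    - {"x": 0, "y": -1, "z": 0, "rx": 0, "ry": 0, "rz": 0}
    - {"x": 0, "y": -1, "z": 0, "rx": 0, "ry": 0, "rz": 0}
    - {"x": 0, "y": -1, "z": 0, "rx": 0, "ry": 0, "rz": 0}
    - {"x": 0, "y": -1, "z": 0, "rx": 0, "ry": 0, "rz": 0}
    - {"x": 0, "y": -1, "z": 0, "rx": 0, "ry": 0, "rz": 0}
    - {"x": 0, "y": -1, "z": 0, "rx": 0, "ry": 0, "rz": 0}
    - {"x": 0, "y": -1, "z": 0, "rx": 0, "ry": 0, "rz": 0}
    - {"x": 0, "y": -1, "z": 0, "rx": 0, "ry": 0, "rz": 0}

```text
clock: 22.72
tool_pos: [0.5219, 0.3442, 0.2116]
orientation: [180.0, 0.0, 12.9]
force: [0.5, 0.4, -1.2]
opening: 0.045
gripper_force: 30.0
```

Call:
play_rows:
  motion:
    - {"x": 0, "y": -1, "z": 0, "rx": 0, "ry": 0, "rz": 0}
    - {"x": 0.1, "y": -1, "z": 0, "rx": 0, "ry": 0, "rz": 0}
    - {"x": 0.1, "y": -1, "z": 0, "rx": 0, "ry": 0, "rz": 0}
    - {"x": 0.1, "y": -1, "z": 0, "rx": 0, "ry": 0, "rz": 0}
    - {"x": 0.1, "y": -1, "z": 0.2, "rx": 0, "ry": 0, "rz": 0}
    - {"x": 0, "y": -1, "z": 0.4, "rx": 0, "ry": 0, "rz": 0}
    - {"x": 0, "y": -0.8, "z": 0.6, "rx": 0, "ry": 0, "rz": 0}
    - {"x": 0, "y": -0.6, "z": 0.8, "rx": 0, "ry": 0, "rz": 0}
    - {"x": 0, "y": -0.2, "z": 0.9, "rx": 0, "ry": 0, "rz": 0}
    - {"x": 0, "y": 0, "z": 0.9, "rx": 0, "ry": 0, "rz": 0}
    - {"x": 0, "y": 0, "z": 0.9, "rx": 0, "ry": 0, "rz": 0}
    - {"x": 0, "y": 0, "z": 0.7, "rx": 0, "ry": 0, "rz": 0}
    - {"x": 0, "y": 0, "z": 0.5, "rx": 0, "ry": 0, "rz": 0}
    - {"x": 0, "y": 0, "z": 0.3, "rx": 0, "ry": 0, "rz": 0}
    - {"x": 0, "y": 0, "z": 0.1, "rx": 0, "ry": 0, "rz": 0}
    - {"x": 0, "y": 0, "z": 0, "rx": 0, "ry": 0, "rz": 0}
    - {"x": 0, "y": 0, "z": 0, "rx": 0, "ry": 0, "rz": 0}

```text
clock: 24.85
tool_pos: [0.49, 0.5303, 0.0551]
orientation: [-180.0, -0.0, 12.9]
force: [0.6, -0.2, -1.7]
opening: 0.0455
gripper_force: 30.0
```

```bash
python3 -c "
from h import *
to(.49,.53,.048,12.9)"
```

```text
t24.9 tcp [0.49   0.5303 0.0551] rpy [-1.7995e+02 -5.0000e-02  1.2900e+01] F [ 0.6 -0.2 -1.7] open 0.0455 | shift [-0.    0.01  0.28] turn [-0.01 -0.01  0.  ]
```

Call:
play_rows:
  motion:
    - {"x": 0, "y": 0, "z": 0.15, "rx": 0, "ry": 0, "rz": 0}
    - {"x": 0, "y": 0, "z": 0.08, "rx": 0, "ry": 0, "rz": 0}
    - {"x": 0, "y": 0, "z": 0.05, "rx": 0, "ry": 0, "rz": 0}
    - {"x": 0, "y": 0, "z": 0, "rx": 0, "ry": 0, "rz": 0}
    - {"x": 0, "y": 0, "z": 0, "rx": 0, "ry": 0, "rz": 0}

```text
clock: 25.48
tool_pos: [0.4899, 0.53, 0.048]
orientation: [-180.0, -0.0, 12.9]
force: [-2.7, -2.1, 5.9]
opening: 0.0449
gripper_force: 30.0
```

Call:
play_rows:
  motion:
    - {"x": 0, "y": 0, "z": 0, "rx": 0, "ry": 0, "rz": 0}
    - {"x": 0, "y": 0, "z": 0, "rx": 0, "ry": 0, "rz": 0}
    - {"x": 0, "y": 0, "z": 0, "rx": 0, "ry": 0, "rz": 0}
    - {"x": 0, "y": 0, "z": 0, "rx": 0, "ry": 0, "rz": 0}
    - {"x": 0, "y": 0, "z": 0, "rx": 0, "ry": 0, "rz": 0}
    - {"x": 0, "y": 0, "z": 0, "rx": 0, "ry": 0, "rz": 0}
    - {"x": 0, "y": 0, "z": -0.3, "rx": 0, "ry": 0, "rz": 0}
    - {"x": 0, "y": 0, "z": -0.8, "rx": 0, "ry": 0, "rz": 0}
    - {"x": 0, "y": 0, "z": -1, "rx": 0, "ry": 0, "rz": 0}
    - {"x": 0, "y": 0, "z": -1, "rx": 0, "ry": 0, "rz": 0}
    - {"x": 0, "y": 0, "z": -1, "rx": 0, "ry": 0, "rz": 0}
    - {"x": 0, "y": 0, "z": -1, "rx": 0, "ry": 0, "rz": 0}
    - {"x": 0, "y": 0, "z": -1, "rx": 0, "ry": 0, "rz": 0}
    - {"x": 0, "y": 0, "z": -1, "rx": 0, "ry": 0, "rz": 0}
    - {"x": 0, "y": 0, "z": -0.5, "rx": 0, "ry": 0, "rz": 0}
  fingers: 1

```text
clock: 27.35
tool_pos: [0.4902, 0.5304, 0.2408]
orientation: [-179.8, -0.2, 12.9]
force: [-0.4, 0.3, 0.4]
opening: 0.0874
gripper_force: 0.0
```

```bash
python3 -c "
from h import *
to(.515,-.025,.2,12.9)"
```

```text
t27.4 tcp [0.4902 0.5304 0.2408] rpy [-1.7984e+02 -1.7000e-01  1.2910e+01] F [-0.4  0.3  0.4] open 0.0874 | shift [-4.   21.88  1.56] turn [-0.04 -0.04  0.  ]
```

Call:
play_rows:
  motion:
    - {"x": -0.2, "y": 0.5, "z": 0, "rx": 0, "ry": 0, "rz": 0}
    - {"x": -0.2, "y": 1, "z": 0, "rx": 0, "ry": 0, "rz": 0}
    - {"x": -0.2, "y": 1, "z": 0, "rx": 0, "ry": 0, "rz": 0}
    - {"x": -0.2, "y": 1, "z": 0, "rx": 0, "ry": 0, "rz": 0}
    - {"x": -0.2, "y": 1, "z": 0, "rx": 0, "ry": 0, "rz": 0}
    - {"x": -0.2, "y": 1, "z": 0.1, "rx": 0, "ry": 0, "rz": 0}
    - {"x": -0.2, "y": 1, "z": 0.1, "rx": 0, "ry": 0, "rz": 0}
    - {"x": -0.2, "y": 1, "z": 0.1, "rx": 0, "ry": 0, "rz": 0}
    - {"x": -0.2, "y": 1, "z": 0.1, "rx": 0, "ry": 0, "rz": 0}
    - {"x": -0.2, "y": 1, "z": 0.1, "rx": 0, "ry": 0, "rz": 0}
    - {"x": -0.2, "y": 1, "z": 0.1, "rx": 0, "ry": 0, "rz": 0}
    - {"x": -0.2, "y": 1, "z": 0.1, "rx": 0, "ry": 0, "rz": 0}
    - {"x": -0.2, "y": 1, "z": 0.1, "rx": 0, "ry": 0, "rz": 0}
    - {"x": -0.2, "y": 1, "z": 0.1, "rx": 0, "ry": 0, "rz": 0}
    - {"x": -0.2, "y": 1, "z": 0.1, "rx": 0, "ry": 0, "rz": 0}
    - {"x": -0.2, "y": 1, "z": 0.1, "rx": 0, "ry": 0, "rz": 0}
    - {"x": -0.2, "y": 1, "z": 0.1, "rx": 0, "ry": 0, "rz": 0}
    - {"x": -0.2, "y": 1, "z": 0.1, "rx": 0, "ry": 0, "rz": 0}
    - {"x": -0.2, "y": 1, "z": 0.1, "rx": 0, "ry": 0, "rz": 0}
    - {"x": -0.2, "y": 1, "z": 0.1, "rx": 0, "ry": 0, "rz": 0}

```text
clock: 29.85
tool_pos: [0.5009, 0.0308, 0.1997]
orientation: [180.0, -0.0, 12.9]
force: [0.3, -0.2, -0.5]
opening: 0.0872
gripper_force: 0.0
```

Call:
play_rows:
  motion:
    - {"x": 0, "y": 1, "z": 0, "rx": 0, "ry": 0, "rz": 0}
    - {"x": 0, "y": 0.8, "z": 0, "rx": 0, "ry": 0, "rz": 0}
    - {"x": 0, "y": 0.5, "z": 0, "rx": 0, "ry": 0, "rz": 0}
    - {"x": 0, "y": 0.1, "z": 0, "rx": 0, "ry": 0, "rz": 0}
    - {"x": 0, "y": 0, "z": 0, "rx": 0, "ry": 0, "rz": 0}

```text
clock: 30.48
tool_pos: [0.5145, -0.026, 0.1998]
orientation: [-180.0, -0.0, 12.9]
force: [-0.7, -0.1, 0.4]
opening: 0.0875
gripper_force: 0.0
```

```bash
python3 -c "
from h import *
im,c=snap('wrist','w4'); s,_=snap('scene','s2'); to(.533,-.02,.093,12.9)
cv2.imwrite('pics/c2.png',np.vstack([im[20:300,120:520],cv2.resize(s[60:360,60:460],(400,300))]))"
```

```text
t30.6 tcp [ 0.5145 -0.0256  0.1998] rpy [-1.800e+02 -1.000e-02  1.294e+01] F [-0.2  0.7 -0.4] open 0.0872 | shift [ 0.77 -0.05  4.27] turn [-0.   -0.    0.01]
```

View pics/c2.png

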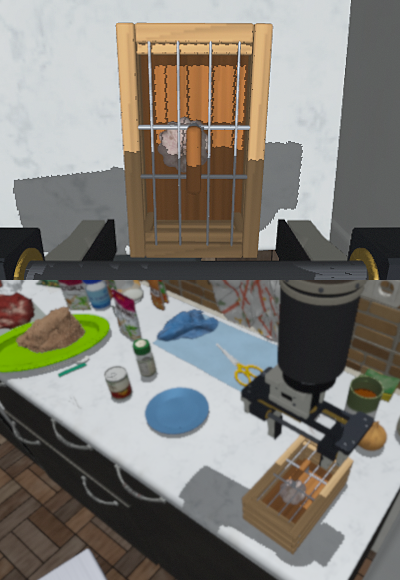

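Both objects stand upright left of the plate. In the wrist view the bar runs from about (314,145) to (314,213), and the garlic is at about (302,165).

```bash
python3 - <<'E'
from h import *
np.set_printoptions(precision=4,suppress=True)
im,c=load('w4')
a,b=onz(c,314,145,.118),onz(c,314,213,.118); print(a,b,np.linalg.norm(a-b),(a+b)/2,np.degrees(np.arctan2(*(a-b)[1::-1])))
q=[onz(c,*p,.084) for p in [(237,43),(392,43),(384,278),(252,278)]]; print(np.array(q),np.mean(q,0))
E
```

```text
[ 0.5613 -0.0134  0.118 ] [ 0.5091 -0.0252  0.118 ] 0.053526397463658754 [ 0.5352 -0.0193  0.118 ] 12.76553467172489
[[ 0.621   0.0619  0.084 ]
 [ 0.6479 -0.056   0.084 ]
 [ 0.4474 -0.1085  0.084 ]
 [ 0.419   0.0161  0.084 ]] [ 0.5338 -0.0216  0.084 ]
```

Call:
play_rows:
  motion:
    - {"x": 0.4, "y": -0.03, "z": 0.4, "rx": 0, "ry": 0, "rz": 0}
    - {"x": 0.43, "y": -0.02, "z": 0.7, "rx": 0, "ry": 0, "rz": 0}
    - {"x": 0, "y": 0, "z": 0.8, "rx": 0, "ry": 0, "rz": 0}
    - {"x": 0, "y": 0, "z": 0.8, "rx": 0, "ry": 0, "rz": 0}
    - {"x": 0, "y": 0, "z": 0.7, "rx": 0, "ry": 0, "rz": 0}
    - {"x": 0, "y": 0, "z": 0.5, "rx": 0, "ry": 0, "rz": 0}
    - {"x": 0, "y": 0, "z": 0.37, "rx": 0, "ry": 0, "rz": 0}
    - {"x": 0, "y": 0, "z": 0, "rx": 0, "ry": 0, "rz": 0}
    - {"x": 0, "y": 0, "z": 0, "rx": 0, "ry": 0, "rz": 0}

```text
clock: 31.7
tool_pos: [0.535, -0.0201, 0.0935]
orientation: [180.0, -0.0, 12.9]
force: [-0.5, -0.1, -0.0]
opening: 0.0877
gripper_force: 0.0
```

Call:
play_rows:
  motion:
    - {"x": 0, "y": 0, "z": 0, "rx": 0, "ry": 0, "rz": 0}
    - {"x": 0, "y": 0, "z": 0, "rx": 0, "ry": 0, "rz": 0}
    - {"x": 0, "y": 0, "z": 0, "rx": 0, "ry": 0, "rz": 0}
    - {"x": 0, "y": 0, "z": 0, "rx": 0, "ry": 0, "rz": 0}
    - {"x": 0, "y": 0, "z": 0, "rx": 0, "ry": 0, "rz": 0}
    - {"x": 0, "y": 0, "z": 0, "rx": 0, "ry": 0, "rz": 0}
    - {"x": 0, "y": 0, "z": 0, "rx": 0, "ry": 0, "rz": 0}
    - {"x": 0, "y": 0, "z": 0, "rx": 0, "ry": 0, "rz": 0}
    - {"x": 0, "y": 0, "z": 0, "rx": 0, "ry": 0, "rz": 0}
    - {"x": 0, "y": 0, "z": 0, "rx": 0, "ry": 0, "rz": 0}
  fingers: -1

```text
clock: 32.95
tool_pos: [0.5345, -0.0202, 0.093]
orientation: [-180.0, -0.0, 12.9]
force: [-0.1, 0.5, -0.5]
opening: 0.0117
gripper_force: 30.0
```

```bash
python3 -c "
from h import *
to(.52,.185,.12,12.9)"
```

```text
t33.0 tcp [ 0.5345 -0.0202  0.093 ] rpy [-180.    -0.    12.9] F [-0.1  0.5 -0.5] open 0.0117 | shift [ 1.27 -8.13 -1.08] turn [-0. -0.  0.]
```

Call:
play_rows:
  motion:
    - {"x": 0, "y": 0, "z": -0.1, "rx": 0, "ry": 0, "rz": 0}
    - {"x": 0, "y": 0, "z": -0.3, "rx": 0, "ry": 0, "rz": 0}
    - {"x": 0, "y": 0, "z": -0.6, "rx": 0, "ry": 0, "rz": 0}
    - {"x": 0, "y": 0, "z": -0.6, "rx": 0, "ry": 0, "rz": 0}
    - {"x": 0, "y": 0, "z": -0.4, "rx": 0, "ry": 0, "rz": 0}
    - {"x": 0, "y": -0.32, "z": 0, "rx": 0, "ry": 0, "rz": 0}
    - {"x": 0.1, "y": -0.7, "z": 0, "rx": 0, "ry": 0, "rz": 0}
    - {"x": 0.1, "y": -0.9, "z": 0, "rx": 0, "ry": 0, "rz": 0}
    - {"x": 0.1, "y": -0.9, "z": 0, "rx": 0, "ry": 0, "rz": 0}
    - {"x": 0.1, "y": -0.9, "z": 0, "rx": 0, "ry": 0, "rz": 0}
    - {"x": 0.1, "y": -0.9, "z": 0, "rx": 0, "ry": 0, "rz": 0}
    - {"x": 0.1, "y": -0.9, "z": 0, "rx": 0, "ry": 0, "rz": 0}
    - {"x": 0.1, "y": -0.8, "z": 0, "rx": 0, "ry": 0, "rz": 0}
    - {"x": 0.1, "y": -0.5, "z": 0, "rx": 0, "ry": 0, "rz": 0}
    - {"x": 0, "y": -0.3, "z": 0.2, "rx": 0, "ry": 0, "rz": 0}
    - {"x": 0, "y": 0, "z": 0.5, "rx": 0, "ry": 0, "rz": 0}
    - {"x": 0, "y": 0, "z": 0.7, "rx": 0, "ry": 0, "rz": 0}
    - {"x": 0, "y": 0, "z": 0.7, "rx": 0, "ry": 0, "rz": 0}
    - {"x": 0, "y": 0, "z": 0.7, "rx": 0, "ry": 0, "rz": 0}
    - {"x": 0, "y": 0, "z": 0, "rx": 0, "ry": 0, "rz": 0}

```text
clock: 35.45
tool_pos: [0.513, 0.1563, 0.0711]
orientation: [179.9, 0.2, 12.8]
force: [-0.2, -0.6, -1.8]
opening: 0.0117
gripper_force: 30.0
```

```bash
python3 -c "
from h import *
snap('scene','s3');to(.514,.158,.0245,12.9)"
```

```text
t35.5 tcp [0.5138 0.1568 0.0722] rpy [1.7994e+02 1.1000e-01 1.2860e+01] F [ 0.2  0.1 -1.9] open 0.0118 | shift [ 0.02 -0.05  1.91] turn [ 0.01  0.03 -0.01]
```

View pics/s3.png

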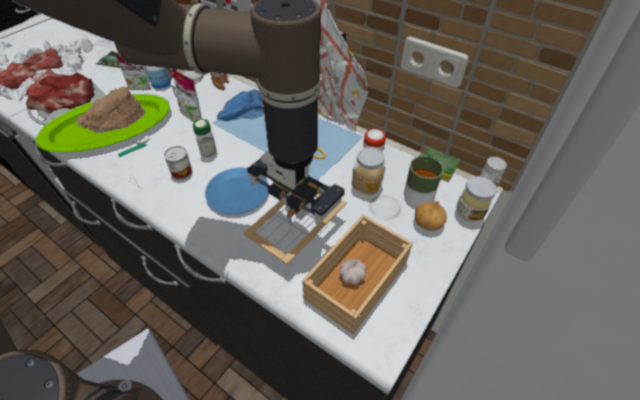

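The lid hangs from the gripper between keeper and plate, garlic is visible in the box at about (352,271). Now I set the lid down.

Call:
play_rows:
  motion:
    - {"x": 0, "y": 0, "z": 0.5, "rx": 0, "ry": 0, "rz": 0}
    - {"x": 0, "y": 0, "z": 0.5, "rx": 0, "ry": 0, "rz": 0}
    - {"x": 0, "y": 0, "z": 0.4, "rx": 0, "ry": 0, "rz": 0}
    - {"x": 0, "y": 0, "z": 0.25, "rx": 0, "ry": 0, "rz": 0}
    - {"x": 0, "y": 0, "z": 0.15, "rx": 0, "ry": 0, "rz": 0}
    - {"x": 0, "y": 0, "z": 0.1, "rx": 0, "ry": 0, "rz": 0}
    - {"x": 0, "y": 0, "z": 0, "rx": 0, "ry": 0, "rz": 0}
    - {"x": 0, "y": 0, "z": 0, "rx": 0, "ry": 0, "rz": 0}

```text
clock: 36.5
tool_pos: [0.5145, 0.1579, 0.0258]
orientation: [-180.0, -0.0, 12.9]
force: [0.7, 0.2, -2.5]
opening: 0.0118
gripper_force: 30.0
```

```bash
python3 -c "
from h import *
to(.5345,-.0202,.0245,12.9)
im,c=load('s3'); hsv=cv2.cvtColor(im,cv2.COLOR_BGR2HSV); print(hsv[271,352],hsv[285,380]); g=cv2.inRange(hsv,(0,0,100),(180,75,255)); z=np.zeros_like(g); z[250:295,332:375]=g[250:295,332:375]
k,_=cv2.findContours(z,cv2.RETR_EXTERNAL,cv2.CHAIN_APPROX_NONE); k=max(k,key=cv2.contourArea); e=cv2.fitEllipse(k); print(e,cv2.boundingRect(k),onz(c,*e[0],.035))
"
```

```text
t36.5 tcp [0.5145 0.1579 0.0258] rpy [-1.7999e+02 -3.0000e-02  1.2910e+01] F [ 0.7  0.2 -2.5] open 0.0118 | shift [-0.81  7.12  0.05] turn [-0.   -0.01  0.  ]
[  6  20 187] [ 18  95 182]
((352.4063720703125, 270.97686767578125), (24.10933494567871, 25.255605697631836), 77.71428680419922) (340, 259, 26, 25) [ 0.52686524 -0.01218512  0.035     ]
```

Call:
play_rows:
  motion:
    - {"x": 0, "y": 0, "z": 0.05, "rx": 0, "ry": 0, "rz": 0}
    - {"x": 0, "y": 0, "z": 0.03, "rx": 0, "ry": 0, "rz": 0}
    - {"x": 0, "y": 0, "z": 0, "rx": 0, "ry": 0, "rz": 0}
    - {"x": 0, "y": 0, "z": 0, "rx": 0, "ry": 0, "rz": 0}

```text
clock: 37.0
tool_pos: [0.5144, 0.1579, 0.024]
orientation: [-180.0, -0.0, 12.9]
force: [-2.0, -0.2, 5.8]
opening: 0.0118
gripper_force: 30.0
```

Call:
play_rows:
  motion:
    - {"x": 0, "y": 0, "z": 0, "rx": 0, "ry": 0, "rz": 0}
    - {"x": 0, "y": 0, "z": 0, "rx": 0, "ry": 0, "rz": 0}
    - {"x": 0, "y": 0, "z": 0, "rx": 0, "ry": 0, "rz": 0}
    - {"x": 0, "y": 0, "z": 0, "rx": 0, "ry": 0, "rz": 0}
    - {"x": 0, "y": 0, "z": -0.4, "rx": 0, "ry": 0, "rz": 0}
    - {"x": 0, "y": 0, "z": -0.9, "rx": 0, "ry": 0, "rz": 0}
    - {"x": 0, "y": 0, "z": -1, "rx": 0, "ry": 0, "rz": 0}
    - {"x": 0, "y": 0, "z": -1, "rx": 0, "ry": 0, "rz": 0}
    - {"x": 0, "y": 0, "z": -1, "rx": 0, "ry": 0, "rz": 0}
    - {"x": 0, "y": 0, "z": -1, "rx": 0, "ry": 0, "rz": 0}
    - {"x": -0.2, "y": 0.5, "z": -1, "rx": 0, "ry": 0, "rz": 0}
    - {"x": -0.2, "y": 1, "z": -0.8, "rx": 0, "ry": 0, "rz": 0}
    - {"x": -0.2, "y": 1, "z": 0, "rx": 0, "ry": 0, "rz": 0}
    - {"x": -0.2, "y": 1, "z": 0, "rx": 0, "ry": 0, "rz": 0}
    - {"x": -0.2, "y": 1, "z": 0, "rx": 0, "ry": 0, "rz": 0}
    - {"x": -0.2, "y": 1, "z": 0, "rx": 0, "ry": 0, "rz": 0}
    - {"x": -0.2, "y": 0.8, "z": 0, "rx": 0, "ry": 0, "rz": 0}
    - {"x": -0.2, "y": 0.5, "z": 0, "rx": 0, "ry": 0, "rz": 0}
    - {"x": 0, "y": 0, "z": 0, "rx": 0, "ry": 0, "rz": 0}
    - {"x": 0, "y": 0, "z": 0, "rx": 0, "ry": 0, "rz": 0}
  fingers: 1

```text
clock: 39.5
tool_pos: [0.5133, -0.0166, 0.2013]
orientation: [-180.0, -0.0, 12.9]
force: [-0.8, -0.6, 0.1]
opening: 0.0875
gripper_force: 0.0
```

```bash
python3 - <<'E'
from h import *
np.set_printoptions(precision=4,suppress=True)
im,c=snap('wrist','w5'); hsv=cv2.cvtColor(im,cv2.COLOR_BGR2HSV)
g=cv2.inRange(hsv,(0,0,60),(180,70,255)); z=np.zeros_like(g); z[110:240,265:375]=g[110:240,265:375]
k,_=cv2.findContours(z,cv2.RETR_EXTERNAL,cv2.CHAIN_APPROX_NONE); k=max(k,key=cv2.contourArea); e=cv2.fitEllipse(k); print(e,cv2.boundingRect(k),onz(c,*e[0],.034))
to(.53,-.012,.2,-77.1)
cv2.imwrite('pics/c5.png',im[0:300,100:560])
E
```

```text
((313.1786804199219, 165.0294647216797), (49.69607925415039, 51.948734283447266), 20.126834869384766) (287, 138, 53, 55) [ 0.5291 -0.0097  0.034 ]
t39.5 tcp [ 0.5133 -0.0164  0.2012] rpy [-180.     -0.02   12.93] F [-0.6 -0.6  0.8] open 0.0878 | shift [ 0.69 -0.02  0.05] turn [-0.   -0.   22.51]
```

View pics/c5.png

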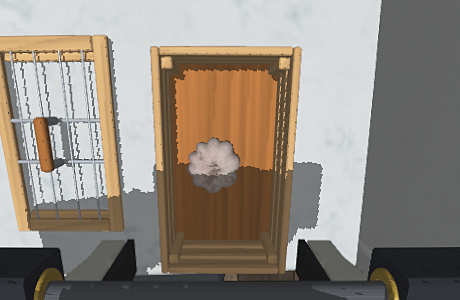

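Call:
play_rows:
  motion:
    - {"x": 0.3, "y": -0.04, "z": 0, "rx": 0, "ry": 0, "rz": 0}
    - {"x": 0.32, "y": -0.04, "z": 0, "rx": 0, "ry": 0, "rz": 0}
    - {"x": 0, "y": 0, "z": 0, "rx": 0, "ry": 0, "rz": 1}
    - {"x": 0, "y": 0, "z": 0, "rx": 0, "ry": 0, "rz": 1}
    - {"x": 0, "y": 0, "z": 0, "rx": 0, "ry": 0, "rz": 1}
    - {"x": 0, "y": 0, "z": 0, "rx": 0, "ry": 0, "rz": 1}
    - {"x": 0, "y": 0, "z": 0, "rx": 0, "ry": 0, "rz": 1}
    - {"x": 0, "y": 0, "z": 0, "rx": 0, "ry": 0, "rz": 1}
    - {"x": 0, "y": 0, "z": 0, "rx": 0, "ry": 0, "rz": 1}
    - {"x": 0, "y": 0, "z": 0, "rx": 0, "ry": 0, "rz": 1}
    - {"x": 0, "y": 0, "z": 0, "rx": 0, "ry": 0, "rz": 1}
    - {"x": 0, "y": 0, "z": 0, "rx": 0, "ry": 0, "rz": 1}
    - {"x": 0, "y": 0, "z": 0, "rx": 0, "ry": 0, "rz": 1}
    - {"x": 0, "y": 0, "z": 0, "rx": 0, "ry": 0, "rz": 1}
    - {"x": 0, "y": 0, "z": 0, "rx": 0, "ry": 0, "rz": 1}
    - {"x": 0, "y": 0, "z": 0, "rx": 0, "ry": 0, "rz": 1}
    - {"x": 0, "y": 0, "z": 0, "rx": 0, "ry": 0, "rz": 1}
    - {"x": 0, "y": 0, "z": 0, "rx": 0, "ry": 0, "rz": 1}
    - {"x": 0, "y": 0, "z": 0, "rx": 0, "ry": 0, "rz": 1}
    - {"x": 0, "y": 0, "z": 0, "rx": 0, "ry": 0, "rz": 1}

```text
clock: 42.05
tool_pos: [0.5285, -0.011, 0.2009]
orientation: [180.0, -0.0, -59.2]
force: [-0.4, -1.1, -0.4]
opening: 0.0875
gripper_force: 0.0
```

Call:
play_rows:
  motion:
    - {"x": 0, "y": 0, "z": 0, "rx": 0, "ry": 0, "rz": 1}
    - {"x": 0, "y": 0, "z": 0, "rx": 0, "ry": 0, "rz": 1}
    - {"x": 0, "y": 0, "z": 0, "rx": 0, "ry": 0, "rz": 1}
    - {"x": 0, "y": 0, "z": 0, "rx": 0, "ry": 0, "rz": 1}
    - {"x": 0, "y": 0, "z": 0, "rx": 0, "ry": 0, "rz": 0.5}
    - {"x": 0, "y": 0, "z": 0, "rx": 0, "ry": 0, "rz": 0}
    - {"x": 0, "y": 0, "z": 0, "rx": 0, "ry": 0, "rz": 0}

```text
clock: 42.92
tool_pos: [0.528, -0.0114, 0.201]
orientation: [180.0, -0.0, -77.0]
force: [0.1, 0.3, 0.5]
opening: 0.0875
gripper_force: 0.0
```

```bash
python3 -c "
from h import *
to(.528,-.011,.016,-77.1)"
```

```text
t42.9 tcp [ 0.528  -0.0114  0.201 ] rpy [179.99  -0.   -77.04] F [0.1 0.3 0.5] open 0.0875 | shift [-0.01 -0.01  7.4 ] turn [ 0.   -0.    0.02]
```

Call:
play_rows:
  motion:
    - {"x": 0, "y": 0, "z": 0.5, "rx": 0, "ry": 0, "rz": 0.02}
    - {"x": 0, "y": 0, "z": 0.9, "rx": 0, "ry": 0, "rz": 0}
    - {"x": 0, "y": 0, "z": 1, "rx": 0, "ry": 0, "rz": 0}
    - {"x": 0, "y": 0, "z": 1, "rx": 0, "ry": 0, "rz": 0}
    - {"x": 0, "y": 0, "z": 0.9, "rx": 0, "ry": 0, "rz": 0}
    - {"x": 0, "y": 0, "z": 0.7, "rx": 0, "ry": 0, "rz": 0}
    - {"x": 0, "y": 0, "z": 0.6, "rx": 0, "ry": 0, "rz": 0}
    - {"x": 0, "y": 0, "z": 0.5, "rx": 0, "ry": 0, "rz": 0}
    - {"x": 0, "y": 0, "z": 0.5, "rx": 0, "ry": 0, "rz": 0}
    - {"x": 0, "y": 0, "z": 0.4, "rx": 0, "ry": 0, "rz": 0}
    - {"x": 0, "y": 0, "z": 0.25, "rx": 0, "ry": 0, "rz": 0}
    - {"x": 0, "y": 0, "z": 0.1, "rx": 0, "ry": 0, "rz": 0}
    - {"x": 0, "y": 0, "z": 0, "rx": 0, "ry": 0, "rz": 0}
    - {"x": 0, "y": 0, "z": 0, "rx": 0, "ry": 0, "rz": 0}

```text
clock: 44.68
tool_pos: [0.5282, -0.0114, 0.0177]
orientation: [-180.0, 0.0, -77.2]
force: [-0.1, 0.7, -0.5]
opening: 0.0879
gripper_force: 0.0
```

Call:
play_rows:
  motion:
    - {"x": 0, "y": 0, "z": 0, "rx": 0, "ry": 0, "rz": 0}
    - {"x": 0, "y": 0, "z": 0, "rx": 0, "ry": 0, "rz": 0}
    - {"x": 0, "y": 0, "z": 0, "rx": 0, "ry": 0, "rz": 0}
    - {"x": 0, "y": 0, "z": 0, "rx": 0, "ry": 0, "rz": 0}
    - {"x": 0, "y": 0, "z": 0, "rx": 0, "ry": 0, "rz": 0}
    - {"x": 0, "y": 0, "z": 0, "rx": 0, "ry": 0, "rz": 0}
    - {"x": 0, "y": 0, "z": 0, "rx": 0, "ry": 0, "rz": 0}
    - {"x": 0, "y": 0, "z": 0, "rx": 0, "ry": 0, "rz": 0}
  fingers: -0.2

```text
clock: 45.68
tool_pos: [0.528, -0.0114, 0.0173]
orientation: [-180.0, -0.0, -77.2]
force: [0.5, -0.3, 1.2]
opening: 0.052
gripper_force: 30.0
```

```bash
python3 -c "
from h import *
to(.472,.350,.16,-77.1)"
```

```text
t45.7 tcp [ 0.528  -0.0114  0.0173] rpy [-179.99   -0.    -77.17] F [ 0.5 -0.3  1.2] open 0.0520 | shift [-14.59  -1.03  -5.71] turn [-0.   -0.   -0.02]
```

Call:
play_rows:
  motion:
    - {"x": 0, "y": 0, "z": -0.2, "rx": 0, "ry": 0, "rz": 0}
    - {"x": 0, "y": 0, "z": -0.5, "rx": 0, "ry": 0, "rz": 0}
    - {"x": 0, "y": 0, "z": -0.9, "rx": 0, "ry": 0, "rz": 0}
    - {"x": 0, "y": 0, "z": -1, "rx": 0, "ry": 0, "rz": 0}
    - {"x": 0, "y": 0, "z": -1, "rx": 0, "ry": 0, "rz": 0}
    - {"x": 0, "y": 0, "z": -1, "rx": 0, "ry": 0, "rz": 0}
    - {"x": -0.4, "y": 0, "z": -0.4, "rx": 0, "ry": 0, "rz": 0}
    - {"x": -0.8, "y": 0, "z": 0, "rx": 0, "ry": 0, "rz": 0}
    - {"x": -1, "y": -0.1, "z": 0, "rx": 0, "ry": 0, "rz": 0}
    - {"x": -1, "y": -0.1, "z": 0, "rx": 0, "ry": 0, "rz": 0}
    - {"x": -1, "y": -0.1, "z": 0, "rx": 0, "ry": 0, "rz": 0}
    - {"x": -1, "y": -0.1, "z": 0, "rx": 0, "ry": 0, "rz": 0}
    - {"x": -1, "y": -0.1, "z": 0, "rx": 0, "ry": 0, "rz": 0}
    - {"x": -1, "y": -0.1, "z": 0, "rx": 0, "ry": 0, "rz": 0}
    - {"x": -1, "y": -0.1, "z": 0, "rx": 0, "ry": 0, "rz": 0}
    - {"x": -1, "y": -0.1, "z": 0, "rx": 0, "ry": 0, "rz": 0}
    - {"x": -1, "y": -0.1, "z": 0, "rx": 0, "ry": 0, "rz": 0}
    - {"x": -1, "y": -0.1, "z": 0, "rx": 0, "ry": 0, "rz": 0}
    - {"x": -1, "y": 0, "z": 0, "rx": 0, "ry": 0, "rz": 0}
    - {"x": -1, "y": 0, "z": 0, "rx": 0, "ry": 0, "rz": 0}

```text
clock: 48.18
tool_pos: [0.4784, 0.3172, 0.1422]
orientation: [180.0, -0.0, -77.2]
force: [0.0, -0.8, -0.0]
opening: 0.0522
gripper_force: 30.0
```

```bash
python3 -c "
from h import *
to(.472,.350,.0138,-77.1); snap('scene','s4')"
```

```text
t48.2 tcp [0.4784 0.3172 0.1422] rpy [ 1.7998e+02 -1.0000e-02 -7.7180e+01] F [ 0.  -0.8 -0. ] open 0.0522 | shift [-1.34 -0.04  5.13] turn [ 0.01 -0.   -0.02]
```

View pics/s4.png

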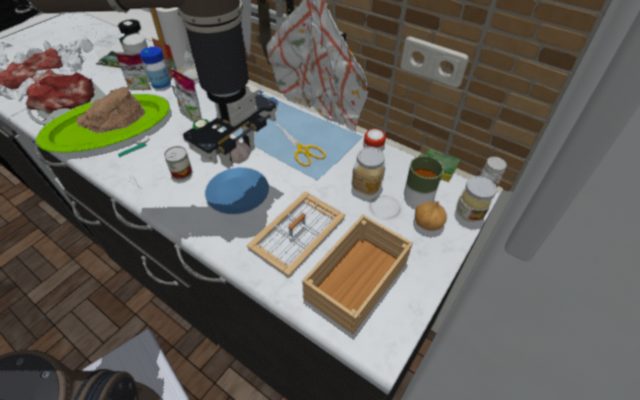

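The garlic is held at (238,152) above the plate, with the box empty and the lid flat beside it. Lowering onto the plate.

Call:
play_rows:
  motion:
    - {"x": -0.6, "y": -0.04, "z": 0.3, "rx": 0, "ry": 0, "rz": 0}
    - {"x": -0.5, "y": 0, "z": 0.7, "rx": 0, "ry": 0, "rz": 0}
    - {"x": -0.24, "y": 0, "z": 0.9, "rx": 0, "ry": 0, "rz": 0}
    - {"x": 0, "y": 0, "z": 0.9, "rx": 0, "ry": 0, "rz": 0}
    - {"x": 0, "y": 0, "z": 0.8, "rx": 0, "ry": 0, "rz": 0}
    - {"x": 0, "y": 0, "z": 0.6, "rx": 0, "ry": 0, "rz": 0}
    - {"x": 0, "y": 0, "z": 0.4, "rx": 0, "ry": 0, "rz": 0}
    - {"x": 0, "y": 0, "z": 0.25, "rx": 0, "ry": 0, "rz": 0}
    - {"x": 0, "y": 0, "z": 0.15, "rx": 0, "ry": 0, "rz": 0}
    - {"x": 0, "y": 0, "z": 0.1, "rx": 0, "ry": 0, "rz": 0}
    - {"x": 0, "y": 0, "z": 0, "rx": 0, "ry": 0, "rz": 0}
    - {"x": 0, "y": 0, "z": 0, "rx": 0, "ry": 0, "rz": 0}

```text
clock: 49.72
tool_pos: [0.4727, 0.349, 0.0152]
orientation: [-180.0, 0.0, -77.2]
force: [0.5, 0.4, -0.2]
opening: 0.0523
gripper_force: 30.0
```

```bash
python3 -c "
from h import *
to(.472,.350,.0133,-77.1)"
```

```text
t49.7 tcp [0.4727 0.349  0.0152] rpy [-1.7997e+02  2.0000e-02 -7.7180e+01] F [ 0.5  0.4 -0.2] open 0.0523 | shift [-0.05  0.02  0.07] turn [-0.01  0.01 -0.02]
```

Call:
play_rows:
  motion:
    - {"x": 0, "y": 0, "z": 0.05, "rx": 0, "ry": 0, "rz": 0}
    - {"x": 0, "y": 0, "z": 0.03, "rx": 0, "ry": 0, "rz": 0}
    - {"x": 0, "y": 0, "z": 0, "rx": 0, "ry": 0, "rz": 0}
    - {"x": 0, "y": 0, "z": 0, "rx": 0, "ry": 0, "rz": 0}

```text
clock: 50.22
tool_pos: [0.4727, 0.3489, 0.0133]
orientation: [-180.0, 0.0, -77.2]
force: [-2.2, -1.3, 5.9]
opening: 0.052
gripper_force: 30.0
```

Call:
play_rows:
  motion:
    - {"x": 0, "y": 0, "z": 0, "rx": 0, "ry": 0, "rz": 0}
    - {"x": 0, "y": 0, "z": 0, "rx": 0, "ry": 0, "rz": 0}
    - {"x": 0, "y": 0, "z": 0, "rx": 0, "ry": 0, "rz": 0}
    - {"x": 0, "y": 0, "z": 0, "rx": 0, "ry": 0, "rz": 0}
    - {"x": 0, "y": 0, "z": 0, "rx": 0, "ry": 0, "rz": 0}
    - {"x": 0, "y": 0, "z": -0.3, "rx": 0, "ry": 0, "rz": 0}
    - {"x": 0, "y": 0, "z": -0.6, "rx": 0, "ry": 0, "rz": 0}
    - {"x": 0, "y": 0, "z": -0.9, "rx": 0, "ry": 0, "rz": 0}
    - {"x": 0, "y": 0, "z": -1, "rx": 0, "ry": 0, "rz": 0}
    - {"x": 0, "y": 0, "z": -1, "rx": 0, "ry": 0, "rz": 0}
    - {"x": 0, "y": 0, "z": -1, "rx": 0, "ry": 0, "rz": 0}
    - {"x": 0, "y": 0, "z": -1, "rx": 0, "ry": 0, "rz": 0}
    - {"x": 0, "y": 0, "z": -1, "rx": 0, "ry": 0, "rz": 0}
    - {"x": 0, "y": 0, "z": -0.5, "rx": 0, "ry": 0, "rz": 0}
    - {"x": 0, "y": 0, "z": 0, "rx": 0, "ry": 0, "rz": 0}
  fingers: 0.6

```text
clock: 52.1
tool_pos: [0.4728, 0.3491, 0.1965]
orientation: [-179.9, 0.1, -77.2]
force: [0.4, 0.2, -0.5]
opening: 0.0701
gripper_force: 0.0
```

```bash
python3 -c "
from h import *
im,c=snap('top','t2'); snap('wrist','w6')
to(.472,.350,.19,12.9)
import numpy as np
np.set_printoptions(precision=4,suppress=True)
s,cs=snap('scene','s5')
cv2.imwrite('pics/c6.png',np.hstack([im[130:330,60:460],s[80:280,130:450]]))"
```

```text
t52.2 tcp [0.4721 0.3484 0.1946] rpy [ 1.7995e+02 -2.0000e-02 -7.7190e+01] F [-0.  -0.2  0. ] open 0.0705 | shift [-0.06 -0.01  0.19] turn [ 1.000e-02  1.000e-02 -2.252e+01]
```

View pics/c6.png

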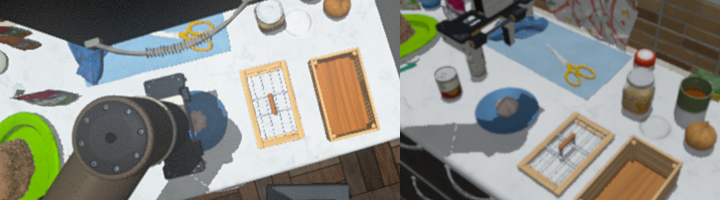

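Garlic lies in the middle of the plate (scene ≈(238,185)); lid undisturbed. Turning back and going to the lid.

Call:
play_rows:
  motion:
    - {"x": 0, "y": 0, "z": 0, "rx": 0, "ry": 0, "rz": -1}
    - {"x": 0, "y": 0, "z": 0, "rx": 0, "ry": 0, "rz": -1}
    - {"x": 0, "y": 0, "z": 0, "rx": 0, "ry": 0, "rz": -1}
    - {"x": 0, "y": 0, "z": 0, "rx": 0, "ry": 0, "rz": -1}
    - {"x": 0, "y": 0, "z": 0, "rx": 0, "ry": 0, "rz": -1}
    - {"x": 0, "y": 0, "z": 0, "rx": 0, "ry": 0, "rz": -1}
    - {"x": 0, "y": 0, "z": 0, "rx": 0, "ry": 0, "rz": -1}
    - {"x": 0, "y": 0, "z": 0, "rx": 0, "ry": 0, "rz": -1}
    - {"x": 0, "y": 0, "z": 0, "rx": 0, "ry": 0, "rz": -1}
    - {"x": 0, "y": 0, "z": 0, "rx": 0, "ry": 0, "rz": -1}
    - {"x": 0, "y": 0, "z": 0, "rx": 0, "ry": 0, "rz": -1}
    - {"x": 0, "y": 0, "z": 0, "rx": 0, "ry": 0, "rz": -1}
    - {"x": 0, "y": 0, "z": 0, "rx": 0, "ry": 0, "rz": -1}
    - {"x": 0, "y": 0, "z": 0, "rx": 0, "ry": 0, "rz": -1}
    - {"x": 0, "y": 0, "z": 0, "rx": 0, "ry": 0, "rz": -1}
    - {"x": 0, "y": 0, "z": 0, "rx": 0, "ry": 0, "rz": -1}
    - {"x": 0, "y": 0, "z": 0, "rx": 0, "ry": 0, "rz": -1}
    - {"x": 0, "y": 0, "z": 0, "rx": 0, "ry": 0, "rz": -1}
    - {"x": 0, "y": 0, "z": 0, "rx": 0, "ry": 0, "rz": -1}
    - {"x": 0, "y": 0, "z": 0, "rx": 0, "ry": 0, "rz": -1}
  fingers: 1

```text
clock: 54.75
tool_pos: [0.4722, 0.3483, 0.194]
orientation: [179.9, 0.1, 3.0]
force: [0.3, 0.5, 0.6]
opening: 0.0875
gripper_force: 0.0
```

Call:
play_rows:
  motion:
    - {"x": 0, "y": 0, "z": 0, "rx": 0, "ry": 0, "rz": -1}
    - {"x": 0, "y": 0, "z": 0, "rx": 0, "ry": 0, "rz": -1}
    - {"x": 0, "y": 0, "z": 0, "rx": 0, "ry": 0, "rz": -0.52}
    - {"x": 0, "y": 0, "z": 0, "rx": 0, "ry": 0, "rz": 0}

```text
clock: 55.25
tool_pos: [0.4724, 0.3485, 0.1947]
orientation: [180.0, 0.0, 12.9]
force: [0.3, -0.2, 0.5]
opening: 0.0873
gripper_force: 0.0
```

```bash
python3 -c "
from h import *
to(.5144,.1579,.19,12.9)"
```

```text
t55.2 tcp [0.4724 0.3485 0.1947] rpy [1.7996e+02 5.0000e-02 1.2870e+01] F [ 0.3 -0.2  0.5] open 0.0873 | shift [-0.06  7.81  0.19] turn [ 0.01  0.01 -0.01]
```

Call:
play_rows:
  motion:
    - {"x": -0.06, "y": 0.5, "z": 0, "rx": 0, "ry": 0, "rz": 0}
    - {"x": 0, "y": 1, "z": 0.2, "rx": 0, "ry": 0, "rz": 0}
    - {"x": 0, "y": 1, "z": 0.4, "rx": 0, "ry": 0, "rz": 0}
    - {"x": 0, "y": 1, "z": 0.4, "rx": 0, "ry": 0, "rz": 0}
    - {"x": 0, "y": 1, "z": 0.4, "rx": 0, "ry": 0, "rz": 0}
    - {"x": 0, "y": 1, "z": 0.4, "rx": 0, "ry": 0, "rz": 0}
    - {"x": 0, "y": 1, "z": 0.2, "rx": 0, "ry": 0, "rz": 0}
    - {"x": 0, "y": 0.8, "z": 0, "rx": 0, "ry": 0, "rz": 0}
    - {"x": 0, "y": 0.5, "z": 0, "rx": 0, "ry": 0, "rz": 0}
    - {"x": 0, "y": 0, "z": 0.2, "rx": 0, "ry": 0, "rz": 0}
    - {"x": 0, "y": 0, "z": 0.6, "rx": 0, "ry": 0, "rz": 0}
    - {"x": 0, "y": 0, "z": 0.8, "rx": 0, "ry": 0, "rz": 0}
    - {"x": 0, "y": 0, "z": 0.8, "rx": 0, "ry": 0, "rz": 0}
    - {"x": 0, "y": 0, "z": 0.8, "rx": 0, "ry": 0, "rz": 0}
    - {"x": 0, "y": 0, "z": 0.7, "rx": 0, "ry": 0, "rz": 0}
    - {"x": 0, "y": 0, "z": 0.5, "rx": 0, "ry": 0, "rz": 0}
    - {"x": 0, "y": 0, "z": 0.3, "rx": 0, "ry": 0, "rz": 0}
    - {"x": 0, "y": 0, "z": 0.1, "rx": 0, "ry": 0, "rz": 0}
    - {"x": 0, "y": 0, "z": 0, "rx": 0, "ry": 0, "rz": 0}
    - {"x": 0, "y": 0, "z": 0, "rx": 0, "ry": 0, "rz": 0}

```text
clock: 57.75
tool_pos: [0.515, 0.1585, 0.0259]
orientation: [-180.0, -0.1, 12.9]
force: [0.3, 0.3, 0.7]
opening: 0.0879
gripper_force: 0.0
```

```bash
python3 -c "
from h import *
to(.5144,.1579,.024,12.9); im,c=snap('wrist','w7'); cv2.imwrite('pics/c7.png',im[100:400,120:520])"
```

```text
t57.8 tcp [0.515  0.1585 0.0259] rpy [-1.7998e+02 -6.0000e-02  1.2900e+01] F [0.3 0.3 0.7] open 0.0879 | shift [-0.03  0.02  0.07] turn [-0.01 -0.01  0.  ]
```

View pics/c7.png

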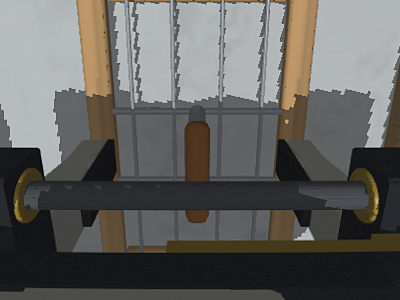

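The bar (crop x≈185–210) lies midway between the open fingers. Closing on it at the same pose.

Call:
play_rows:
  motion:
    - {"x": -0.02, "y": 0.01, "z": 0.05, "rx": 0, "ry": 0, "rz": 0}
    - {"x": 0, "y": 0, "z": 0, "rx": 0, "ry": 0, "rz": 0}
    - {"x": 0, "y": 0, "z": 0, "rx": 0, "ry": 0, "rz": 0}

```text
clock: 58.18
tool_pos: [0.5142, 0.158, 0.0241]
orientation: [180.0, -0.0, 12.9]
force: [0.2, 1.4, 0.0]
opening: 0.0879
gripper_force: 0.0
```

Call:
play_rows:
  motion:
    - {"x": 0, "y": 0, "z": 0, "rx": 0, "ry": 0, "rz": 0}
    - {"x": 0, "y": 0, "z": 0, "rx": 0, "ry": 0, "rz": 0}
    - {"x": 0, "y": 0, "z": 0, "rx": 0, "ry": 0, "rz": 0}
    - {"x": 0, "y": 0, "z": 0, "rx": 0, "ry": 0, "rz": 0}
    - {"x": 0, "y": 0, "z": 0, "rx": 0, "ry": 0, "rz": 0}
    - {"x": 0, "y": 0, "z": 0, "rx": 0, "ry": 0, "rz": 0}
    - {"x": 0, "y": 0, "z": 0, "rx": 0, "ry": 0, "rz": 0}
    - {"x": 0, "y": 0, "z": 0, "rx": 0, "ry": 0, "rz": 0}
    - {"x": 0, "y": 0, "z": 0, "rx": 0, "ry": 0, "rz": 0}
    - {"x": 0, "y": 0, "z": 0, "rx": 0, "ry": 0, "rz": 0}
  fingers: -1

```text
clock: 59.42
tool_pos: [0.5142, 0.158, 0.0241]
orientation: [180.0, 0.0, 12.9]
force: [-0.3, 0.4, -0.3]
opening: 0.0118
gripper_force: 30.0
```

Call:
play_rows:
  motion:
    - {"x": 0, "y": 0, "z": -0.1, "rx": 0, "ry": 0, "rz": 0}
    - {"x": 0, "y": 0, "z": -0.3, "rx": 0, "ry": 0, "rz": 0}
    - {"x": 0, "y": 0, "z": -0.6, "rx": 0, "ry": 0, "rz": 0}
    - {"x": 0, "y": 0, "z": -0.8, "rx": 0, "ry": 0, "rz": 0}
    - {"x": 0, "y": 0, "z": -0.8, "rx": 0, "ry": 0, "rz": 0}
    - {"x": 0, "y": 0, "z": -0.8, "rx": 0, "ry": 0, "rz": 0}
    - {"x": 0, "y": 0, "z": -0.8, "rx": 0, "ry": 0, "rz": 0}
    - {"x": 0, "y": 0, "z": -0.5, "rx": 0, "ry": 0, "rz": 0}
    - {"x": 0, "y": 0, "z": 0, "rx": 0, "ry": 0, "rz": 0}

```text
clock: 60.55
tool_pos: [0.5147, 0.1584, 0.1429]
orientation: [-179.9, -0.1, 12.9]
force: [-0.4, 0.4, -1.2]
opening: 0.0115
gripper_force: 30.0
```

```bash
python3 -c "
from h import *
to(.5345,-.0202,.1,12.9)"
```

```text
t60.5 tcp [0.5147 0.1584 0.1429] rpy [-1.7994e+02 -1.3000e-01  1.2910e+01] F [-0.4  0.4 -1.2] open 0.0115 | shift [-0.83  7.14  1.71] turn [-0.01 -0.03  0.  ]
```

Call:
play_rows:
  motion:
    - {"x": -0.1, "y": 0.4, "z": 0, "rx": 0, "ry": 0, "rz": 0}
    - {"x": -0.1, "y": 0.8, "z": 0, "rx": 0, "ry": 0, "rz": 0}
    - {"x": -0.1, "y": 1, "z": 0, "rx": 0, "ry": 0, "rz": 0}
    - {"x": -0.1, "y": 1, "z": 0, "rx": 0, "ry": 0, "rz": 0}
    - {"x": -0.1, "y": 1, "z": 0, "rx": 0, "ry": 0, "rz": 0}
    - {"x": -0.1, "y": 1, "z": 0, "rx": 0, "ry": 0, "rz": 0}
    - {"x": -0.1, "y": 0.9, "z": 0, "rx": 0, "ry": 0, "rz": 0}
    - {"x": -0.1, "y": 0.6, "z": 0, "rx": 0, "ry": 0, "rz": 0}
    - {"x": 0, "y": 0.4, "z": 0.1, "rx": 0, "ry": 0, "rz": 0}
    - {"x": 0, "y": 0, "z": 0.4, "rx": 0, "ry": 0, "rz": 0}
    - {"x": 0, "y": 0, "z": 0.5, "rx": 0, "ry": 0, "rz": 0}
    - {"x": 0, "y": 0, "z": 0.2, "rx": 0, "ry": 0, "rz": 0}
    - {"x": 0, "y": 0, "z": 0, "rx": 0, "ry": 0, "rz": 0}
    - {"x": 0, "y": 0, "z": 0, "rx": 0, "ry": 0, "rz": 0}

```text
clock: 62.3
tool_pos: [0.5346, -0.0192, 0.1118]
orientation: [180.0, -0.0, 12.9]
force: [0.5, -0.8, -1.7]
opening: 0.0117
gripper_force: 30.0
```

```bash
python3 -c "
from h import *
to(.5343,-.0202,.093,12.9)"
```

```text
t62.3 tcp [ 0.5346 -0.0192  0.1118] rpy [ 1.7999e+02 -2.0000e-02  1.2940e+01] F [ 0.5 -0.8 -1.7] open 0.0117 | shift [-0.02  0.04  0.75] turn [ 0.   -0.01  0.01]
```

Call:
play_rows:
  motion:
    - {"x": -0.02, "y": 0.04, "z": 0.1, "rx": 0, "ry": 0, "rz": 0}
    - {"x": 0, "y": 0, "z": 0.15, "rx": 0, "ry": 0, "rz": 0}
    - {"x": 0, "y": 0, "z": 0.15, "rx": 0, "ry": 0, "rz": 0}
    - {"x": 0, "y": 0, "z": 0.15, "rx": 0, "ry": 0, "rz": 0}
    - {"x": 0, "y": 0, "z": 0.1, "rx": 0, "ry": 0, "rz": 0}
    - {"x": 0, "y": 0, "z": 0.08, "rx": 0, "ry": 0, "rz": 0}
    - {"x": 0, "y": 0, "z": 0, "rx": 0, "ry": 0, "rz": 0}
    - {"x": 0, "y": 0, "z": 0, "rx": 0, "ry": 0, "rz": 0}

```text
clock: 63.3
tool_pos: [0.5342, -0.0206, 0.0934]
orientation: [-180.0, -0.0, 12.9]
force: [0.9, -0.6, -1.6]
opening: 0.0117
gripper_force: 30.0
```

```bash
python3 -c "
from h import *
to(.5343,-.0202,.093,12.9)"
```

```text
t63.3 tcp [ 0.5342 -0.0206  0.0934] rpy [-1.800e+02 -1.000e-02  1.291e+01] F [ 0.9 -0.6 -1.6] open 0.0117 | shift [ 0.01 -0.01  0.01] turn [-0. -0.  0.]
```

Call:
play_rows:
  motion:
    - {"x": 0, "y": 0, "z": 0.03, "rx": 0, "ry": 0, "rz": 0}
    - {"x": 0, "y": 0, "z": 0, "rx": 0, "ry": 0, "rz": 0}
    - {"x": 0, "y": 0, "z": 0, "rx": 0, "ry": 0, "rz": 0}

```text
clock: 63.68
tool_pos: [0.5342, -0.0205, 0.093]
orientation: [180.0, -0.0, 12.9]
force: [-3.2, 1.2, 4.8]
opening: 0.0116
gripper_force: 30.0
```

Call:
play_rows:
  motion:
    - {"x": 0, "y": 0, "z": 0, "rx": 0, "ry": 0, "rz": 0}
    - {"x": 0, "y": 0, "z": 0, "rx": 0, "ry": 0, "rz": 0}
    - {"x": 0, "y": 0, "z": 0, "rx": 0, "ry": 0, "rz": 0}
    - {"x": 0, "y": 0, "z": 0, "rx": 0, "ry": 0, "rz": 0}
    - {"x": 0, "y": 0, "z": 0, "rx": 0, "ry": 0, "rz": 0}
    - {"x": 0, "y": 0, "z": -0.3, "rx": 0, "ry": 0, "rz": 0}
    - {"x": 0, "y": 0, "z": -0.8, "rx": 0, "ry": 0, "rz": 0}
    - {"x": 0, "y": 0, "z": -1, "rx": 0, "ry": 0, "rz": 0}
    - {"x": -0.3, "y": 0, "z": -1, "rx": 0, "ry": 0, "rz": 0}
    - {"x": -0.5, "y": 0, "z": -1, "rx": 0, "ry": 0, "rz": 0}
    - {"x": 0, "y": 0, "z": -0.2, "rx": 0, "ry": 0, "rz": 0}
    - {"x": 0, "y": 0, "z": 0, "rx": 0, "ry": 0, "rz": 0}
    - {"x": 0, "y": 0, "z": 0, "rx": 0, "ry": 0, "rz": 0}
  fingers: 1

```text
clock: 65.3
tool_pos: [0.5144, -0.025, 0.1992]
orientation: [-180.0, 0.1, 12.9]
force: [0.8, -0.8, -0.4]
opening: 0.088
gripper_force: 0.0
```

```bash
python3 -c "
from h import *
im,c=snap('wrist','w8'); to(.5145,-.0256,.2,12.9); a,_=load('w4')
cv2.imwrite('pics/c8.png',np.hstack([a[20:300,120:520],im[20:300,120:520]]))"
```

```text
t65.3 tcp [ 0.5143 -0.0251  0.1991] rpy [1.80e+02 1.00e-01 1.29e+01] F [-0.4  0.4  0.6] open 0.0876 | shift [ 0.    0.02 -0.04] turn [ 0.    0.02 -0.  ]
```

View pics/c8.png

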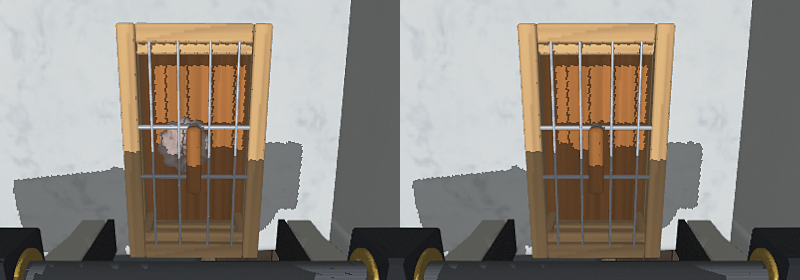

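Before (left) and after (right) match: the lid is home. Next the jar.

```bash
python3 -c "
from h import *
to(.4899,.53,.2,12.9)"
```

```text
t65.3 tcp [ 0.5143 -0.0251  0.1991] rpy [1.80e+02 1.00e-01 1.29e+01] F [-0.4  0.4  0.6] open 0.0876 | shift [  4.   -21.86  -0.04] turn [ 0.    0.02 -0.  ]
```

Call:
play_rows:
  motion:
    - {"x": 0.2, "y": -0.5, "z": 0, "rx": 0, "ry": 0, "rz": 0}
    - {"x": 0.2, "y": -1, "z": 0, "rx": 0, "ry": 0, "rz": 0}
    - {"x": 0.2, "y": -1, "z": 0, "rx": 0, "ry": 0, "rz": 0}
    - {"x": 0.2, "y": -1, "z": 0, "rx": 0, "ry": 0, "rz": 0}
    - {"x": 0.2, "y": -1, "z": 0, "rx": 0, "ry": 0, "rz": 0}
    - {"x": 0.2, "y": -1, "z": 0, "rx": 0, "ry": 0, "rz": 0}
    - {"x": 0.2, "y": -1, "z": 0, "rx": 0, "ry": 0, "rz": 0}
    - {"x": 0.2, "y": -1, "z": 0, "rx": 0, "ry": 0, "rz": 0}
    - {"x": 0.2, "y": -1, "z": 0, "rx": 0, "ry": 0, "rz": 0}
    - {"x": 0.2, "y": -1, "z": 0, "rx": 0, "ry": 0, "rz": 0}
    - {"x": 0.2, "y": -1, "z": 0, "rx": 0, "ry": 0, "rz": 0}
    - {"x": 0.2, "y": -1, "z": 0, "rx": 0, "ry": 0, "rz": 0}
    - {"x": 0.2, "y": -1, "z": 0, "rx": 0, "ry": 0, "rz": 0}
    - {"x": 0.2, "y": -1, "z": 0, "rx": 0, "ry": 0, "rz": 0}
    - {"x": 0.2, "y": -1, "z": 0, "rx": 0, "ry": 0, "rz": 0}
    - {"x": 0.2, "y": -1, "z": 0, "rx": 0, "ry": 0, "rz": 0}
    - {"x": 0.2, "y": -1, "z": 0, "rx": 0, "ry": 0, "rz": 0}
    - {"x": 0.2, "y": -1, "z": 0, "rx": 0, "ry": 0, "rz": 0}
    - {"x": 0.2, "y": -1, "z": 0, "rx": 0, "ry": 0, "rz": 0}
    - {"x": 0.2, "y": -1, "z": 0, "rx": 0, "ry": 0, "rz": 0}

```text
clock: 67.85
tool_pos: [0.5031, 0.4742, 0.2]
orientation: [180.0, 0.0, 12.9]
force: [-0.1, 1.0, 0.1]
opening: 0.0876
gripper_force: 0.0
```

Call:
play_rows:
  motion:
    - {"x": 0, "y": -1, "z": 0, "rx": 0, "ry": 0, "rz": 0}
    - {"x": 0, "y": -0.8, "z": 0, "rx": 0, "ry": 0, "rz": 0}
    - {"x": 0, "y": -0.4, "z": 0, "rx": 0, "ry": 0, "rz": 0}
    - {"x": 0, "y": -0.16, "z": 0, "rx": 0, "ry": 0, "rz": 0}
    - {"x": 0, "y": 0, "z": 0, "rx": 0, "ry": 0, "rz": 0}

```text
clock: 68.47
tool_pos: [0.49, 0.5298, 0.2001]
orientation: [180.0, 0.0, 12.9]
force: [-0.2, 0.0, -0.3]
opening: 0.0874
gripper_force: 0.0
```

```bash
python3 -c "
from h import *
to(.4899,.53,.048,12.9)
im,c=snap('scene','s6'); print([np.round(proj(c,[[x,y,z]])[0],1) for x,y,z in [(.4899,.53,.106),(.40,.5086,.072)]])"
```

```text
t68.5 tcp [0.49   0.5298 0.2001] rpy [1.7999e+02 1.0000e-02 1.2900e+01] F [-0.2  0.  -0.3] open 0.0874 | shift [-0.   -0.01  6.08] turn [ 0.  0. -0.]
[array([200.6, 122.6]), array([175.6, 151.6])]
```

View pics/s6.png

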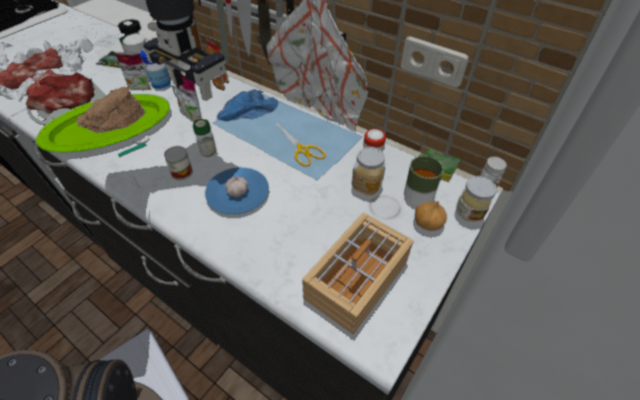

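Cap top at (202,121) and tin top at (177,151) match where I left them; garlic sits mid-plate. Picking up the jar.

Call:
play_rows:
  motion:
    - {"x": 0, "y": 0, "z": 0.5, "rx": 0, "ry": 0, "rz": 0}
    - {"x": 0, "y": 0, "z": 0.8, "rx": 0, "ry": 0, "rz": 0}
    - {"x": 0, "y": 0, "z": 0.9, "rx": 0, "ry": 0, "rz": 0}
    - {"x": 0, "y": 0, "z": 0.9, "rx": 0, "ry": 0, "rz": 0}
    - {"x": 0, "y": 0, "z": 0.9, "rx": 0, "ry": 0, "rz": 0}
    - {"x": 0, "y": 0, "z": 0.8, "rx": 0, "ry": 0, "rz": 0}
    - {"x": 0, "y": 0, "z": 0.6, "rx": 0, "ry": 0, "rz": 0}
    - {"x": 0, "y": 0, "z": 0.4, "rx": 0, "ry": 0, "rz": 0}
    - {"x": 0, "y": 0, "z": 0.28, "rx": 0, "ry": 0, "rz": 0}
    - {"x": 0, "y": 0, "z": 0, "rx": 0, "ry": 0, "rz": 0}
    - {"x": 0, "y": 0, "z": 0, "rx": 0, "ry": 0, "rz": 0}

```text
clock: 69.9
tool_pos: [0.4903, 0.5304, 0.0487]
orientation: [-180.0, -0.0, 12.9]
force: [0.6, 0.3, 0.4]
opening: 0.0876
gripper_force: 0.0
```

Call:
play_rows:
  motion:
    - {"x": 0, "y": 0, "z": 0, "rx": 0, "ry": 0, "rz": 0}
    - {"x": 0, "y": 0, "z": 0, "rx": 0, "ry": 0, "rz": 0}
    - {"x": 0, "y": 0, "z": 0, "rx": 0, "ry": 0, "rz": 0}
    - {"x": 0, "y": 0, "z": 0, "rx": 0, "ry": 0, "rz": 0}
    - {"x": 0, "y": 0, "z": 0, "rx": 0, "ry": 0, "rz": 0}
    - {"x": 0, "y": 0, "z": 0, "rx": 0, "ry": 0, "rz": 0}
    - {"x": 0, "y": 0, "z": 0, "rx": 0, "ry": 0, "rz": 0}
    - {"x": 0, "y": 0, "z": 0, "rx": 0, "ry": 0, "rz": 0}
  fingers: -0.1

```text
clock: 70.9
tool_pos: [0.4901, 0.53, 0.0481]
orientation: [180.0, 0.0, 12.9]
force: [-0.4, 1.0, 0.0]
opening: 0.0455
gripper_force: 30.0
```

```bash
python3 -c "
from h import *
to(.6018,-.0035,.2,12.9)"
```

```text
t70.9 tcp [0.4901 0.53   0.0481] rpy [180.    0.   12.9] F [-0.4  1.   0. ] open 0.0455 | shift [-0.41 21.8  -6.08] turn [0. 0. 0.]
```

Call:
play_rows:
  motion:
    - {"x": 0, "y": 0, "z": -0.2, "rx": 0, "ry": 0, "rz": 0}
    - {"x": 0, "y": 0, "z": -0.6, "rx": 0, "ry": 0, "rz": 0}
    - {"x": 0, "y": 0, "z": -1, "rx": 0, "ry": 0, "rz": 0}
    - {"x": 0, "y": 0, "z": -1, "rx": 0, "ry": 0, "rz": 0}
    - {"x": 0, "y": 0, "z": -1, "rx": 0, "ry": 0, "rz": 0}
    - {"x": 0, "y": 0, "z": -1, "rx": 0, "ry": 0, "rz": 0}
    - {"x": 0, "y": 0.4, "z": -0.8, "rx": 0, "ry": 0, "rz": 0}
    - {"x": 0, "y": 0.8, "z": -0.5, "rx": 0, "ry": 0, "rz": 0}
    - {"x": 0, "y": 1, "z": 0, "rx": 0, "ry": 0, "rz": 0}
    - {"x": 0, "y": 1, "z": 0, "rx": 0, "ry": 0, "rz": 0}
    - {"x": 0, "y": 1, "z": 0, "rx": 0, "ry": 0, "rz": 0}
    - {"x": 0, "y": 1, "z": 0, "rx": 0, "ry": 0, "rz": 0}
    - {"x": 0, "y": 1, "z": 0, "rx": 0, "ry": 0, "rz": 0}
    - {"x": 0, "y": 1, "z": 0, "rx": 0, "ry": 0, "rz": 0}
    - {"x": 0, "y": 1, "z": 0, "rx": 0, "ry": 0, "rz": 0}
    - {"x": 0, "y": 1, "z": 0, "rx": 0, "ry": 0, "rz": 0}
    - {"x": 0, "y": 1, "z": 0, "rx": 0, "ry": 0, "rz": 0}
    - {"x": 0, "y": 1, "z": 0, "rx": 0, "ry": 0, "rz": 0}
    - {"x": 0, "y": 1, "z": 0, "rx": 0, "ry": 0, "rz": 0}
    - {"x": 0, "y": 1, "z": 0, "rx": 0, "ry": 0, "rz": 0}

```text
clock: 73.4
tool_pos: [0.564, 0.2067, 0.2006]
orientation: [-180.0, -0.0, 12.9]
force: [-0.9, -0.1, -1.9]
opening: 0.0455
gripper_force: 30.0
```

Call:
play_rows:
  motion:
    - {"x": -0.1, "y": 1, "z": 0, "rx": 0, "ry": 0, "rz": 0}
    - {"x": -0.1, "y": 1, "z": 0, "rx": 0, "ry": 0, "rz": 0}
    - {"x": -0.1, "y": 1, "z": 0, "rx": 0, "ry": 0, "rz": 0}
    - {"x": -0.1, "y": 1, "z": 0, "rx": 0, "ry": 0, "rz": 0}
    - {"x": 0, "y": 1, "z": 0, "rx": 0, "ry": 0, "rz": 0}
    - {"x": 0, "y": 1, "z": 0, "rx": 0, "ry": 0, "rz": 0}
    - {"x": 0, "y": 1, "z": 0, "rx": 0, "ry": 0, "rz": 0}
    - {"x": 0, "y": 0.8, "z": 0, "rx": 0, "ry": 0, "rz": 0}
    - {"x": 0, "y": 0.5, "z": 0, "rx": 0, "ry": 0, "rz": 0}
    - {"x": 0, "y": 0.3, "z": 0, "rx": 0, "ry": 0, "rz": 0}
    - {"x": 0, "y": 0, "z": 0.3, "rx": 0, "ry": 0, "rz": 0}
    - {"x": 0, "y": 0, "z": 0.6, "rx": 0, "ry": 0, "rz": 0}
    - {"x": 0, "y": 0, "z": 0.6, "rx": 0, "ry": 0, "rz": 0}
    - {"x": 0, "y": 0, "z": 0.5, "rx": 0, "ry": 0, "rz": 0}
    - {"x": 0, "y": 0, "z": 0.3, "rx": 0, "ry": 0, "rz": 0}
    - {"x": 0, "y": 0, "z": 0, "rx": 0, "ry": 0, "rz": 0}
    - {"x": 0, "y": 0, "z": 0, "rx": 0, "ry": 0, "rz": 0}

```text
clock: 75.53
tool_pos: [0.6024, -0.0035, 0.1435]
orientation: [180.0, -0.0, 12.9]
force: [0.8, 0.2, -1.5]
opening: 0.0451
gripper_force: 30.0
```

```bash
python3 -c "
from h import *
to(.6018,-.0035,.132,12.9)"
```

```text
t75.5 tcp [ 0.6024 -0.0035  0.1435] rpy [ 1.7999e+02 -4.0000e-02  1.2910e+01] F [ 0.8  0.2 -1.5] open 0.0451 | shift [-0.02 -0.    0.46] turn [ 0.   -0.01  0.  ]
```

Call:
play_rows:
  motion:
    - {"x": -0.02, "y": 0, "z": 0.15, "rx": 0, "ry": 0, "rz": 0}
    - {"x": 0, "y": 0, "z": 0.15, "rx": 0, "ry": 0, "rz": 0}
    - {"x": 0, "y": 0, "z": 0.1, "rx": 0, "ry": 0, "rz": 0}
    - {"x": 0, "y": 0, "z": 0.06, "rx": 0, "ry": 0, "rz": 0}
    - {"x": 0, "y": 0, "z": 0, "rx": 0, "ry": 0, "rz": 0}
    - {"x": 0, "y": 0, "z": 0, "rx": 0, "ry": 0, "rz": 0}

```text
clock: 76.28
tool_pos: [0.6017, -0.0036, 0.132]
orientation: [180.0, -0.0, 12.9]
force: [-2.6, 0.6, 2.2]
opening: 0.0455
gripper_force: 30.0
```

```bash
python3 -c "
from h import *
to(.6018,-.0035,.132,12.9)"
```

```text
t76.3 tcp [ 0.6017 -0.0036  0.132 ] rpy [ 1.7999e+02 -3.0000e-02  1.2910e+01] F [-2.6  0.6  2.2] open 0.0455 | shift [ 0. -0.  0.] turn [ 0.   -0.01  0.  ]
```

In contact at the original pose; release and retreat, then move to the tin.

Call:
play_rows:
  motion:
    - {"x": 0, "y": 0, "z": 0, "rx": 0, "ry": 0, "rz": 0}
    - {"x": 0, "y": 0, "z": 0, "rx": 0, "ry": 0, "rz": 0}
    - {"x": 0, "y": 0, "z": 0, "rx": 0, "ry": 0, "rz": 0}
    - {"x": 0, "y": 0, "z": 0, "rx": 0, "ry": 0, "rz": 0}
    - {"x": 0, "y": 0, "z": 0, "rx": 0, "ry": 0, "rz": 0}
    - {"x": 0, "y": 0, "z": 0, "rx": 0, "ry": 0, "rz": 0}
    - {"x": 0, "y": 0, "z": -0.3, "rx": 0, "ry": 0, "rz": 0}
    - {"x": 0, "y": 0, "z": -0.8, "rx": 0, "ry": 0, "rz": 0}
    - {"x": 0, "y": 0, "z": -1, "rx": 0, "ry": 0, "rz": 0}
    - {"x": 0, "y": 0, "z": -1, "rx": 0, "ry": 0, "rz": 0}
    - {"x": 0, "y": 0, "z": -0.8, "rx": 0, "ry": 0, "rz": 0}
    - {"x": 0, "y": 0, "z": -0.3, "rx": 0, "ry": 0, "rz": 0}
    - {"x": 0, "y": 0, "z": 0, "rx": 0, "ry": 0, "rz": 0}
  fingers: 1

```text
clock: 77.9
tool_pos: [0.6015, -0.0035, 0.2369]
orientation: [-180.0, -0.0, 12.9]
force: [0.1, -0.3, -0.8]
opening: 0.0876
gripper_force: 0.0
```

```bash
python3 -c "
from h import *
to(.3998,.5086,.2,12.9)"
```

```text
t77.9 tcp [ 0.6015 -0.0035  0.2369] rpy [-1.7999e+02 -4.0000e-02  1.2900e+01] F [ 0.1 -0.3 -0.8] open 0.0876 | shift [ -3.29 -21.77   1.48] turn [-0.   -0.01  0.  ]
```

Call:
play_rows:
  motion:
    - {"x": 0, "y": -0.5, "z": 0, "rx": 0, "ry": 0, "rz": 0}
    - {"x": 0, "y": -1, "z": 0, "rx": 0, "ry": 0, "rz": 0}
    - {"x": 0, "y": -1, "z": 0, "rx": 0, "ry": 0, "rz": 0}
    - {"x": 0, "y": -1, "z": 0, "rx": 0, "ry": 0, "rz": 0}
    - {"x": -0.2, "y": -1, "z": 0.1, "rx": 0, "ry": 0, "rz": 0}
    - {"x": -0.2, "y": -1, "z": 0.1, "rx": 0, "ry": 0, "rz": 0}
    - {"x": -0.2, "y": -1, "z": 0.1, "rx": 0, "ry": 0, "rz": 0}
    - {"x": -0.2, "y": -1, "z": 0.1, "rx": 0, "ry": 0, "rz": 0}
    - {"x": -0.2, "y": -1, "z": 0.1, "rx": 0, "ry": 0, "rz": 0}
    - {"x": -0.2, "y": -1, "z": 0.1, "rx": 0, "ry": 0, "rz": 0}
    - {"x": -0.2, "y": -1, "z": 0.1, "rx": 0, "ry": 0, "rz": 0}
    - {"x": -0.2, "y": -1, "z": 0.1, "rx": 0, "ry": 0, "rz": 0}
    - {"x": -0.2, "y": -1, "z": 0.1, "rx": 0, "ry": 0, "rz": 0}
    - {"x": -0.2, "y": -1, "z": 0.1, "rx": 0, "ry": 0, "rz": 0}
    - {"x": -0.2, "y": -1, "z": 0.1, "rx": 0, "ry": 0, "rz": 0}
    - {"x": -0.2, "y": -1, "z": 0.1, "rx": 0, "ry": 0, "rz": 0}
    - {"x": -0.2, "y": -1, "z": 0.1, "rx": 0, "ry": 0, "rz": 0}
    - {"x": -0.2, "y": -1, "z": 0.1, "rx": 0, "ry": 0, "rz": 0}
    - {"x": -0.2, "y": -1, "z": 0.1, "rx": 0, "ry": 0, "rz": 0}
    - {"x": -0.2, "y": -1, "z": 0, "rx": 0, "ry": 0, "rz": 0}

```text
clock: 80.4
tool_pos: [0.4138, 0.4551, 0.1986]
orientation: [180.0, 0.0, 12.9]
force: [0.6, 0.6, 0.2]
opening: 0.0876
gripper_force: 0.0
```

Call:
play_rows:
  motion:
    - {"x": -0.09, "y": -1, "z": 0, "rx": 0, "ry": 0, "rz": 0}
    - {"x": 0, "y": -0.8, "z": 0, "rx": 0, "ry": 0, "rz": 0}
    - {"x": 0, "y": -0.47, "z": 0, "rx": 0, "ry": 0, "rz": 0}
    - {"x": 0, "y": 0, "z": 0.4, "rx": 0, "ry": 0, "rz": 0}
    - {"x": 0, "y": 0, "z": 0.8, "rx": 0, "ry": 0, "rz": 0}
    - {"x": 0, "y": 0, "z": 0.8, "rx": 0, "ry": 0, "rz": 0}
    - {"x": 0, "y": 0, "z": 0.5, "rx": 0, "ry": 0, "rz": 0}
    - {"x": 0, "y": 0, "z": 0, "rx": 0, "ry": 0, "rz": 0}
    - {"x": 0, "y": 0, "z": 0, "rx": 0, "ry": 0, "rz": 0}

```text
clock: 81.53
tool_pos: [0.4002, 0.5087, 0.1373]
orientation: [-180.0, -0.0, 12.9]
force: [0.1, -0.2, 0.6]
opening: 0.0877
gripper_force: 0.0
```

```bash
python3 -c "
from h import *
to(.3998,.5086,.0243,12.9)"
```

```text
t81.5 tcp [0.4002 0.5087 0.1373] rpy [-1.7997e+02 -4.0000e-02  1.2900e+01] F [ 0.1 -0.2  0.6] open 0.0877 | shift [-0.02  0.    4.52] turn [-0.01 -0.01 -0.  ]
```

Call:
play_rows:
  motion:
    - {"x": 0, "y": 0, "z": 0.6, "rx": 0, "ry": 0, "rz": 0}
    - {"x": 0, "y": 0, "z": 0.9, "rx": 0, "ry": 0, "rz": 0}
    - {"x": 0, "y": 0, "z": 0.9, "rx": 0, "ry": 0, "rz": 0}
    - {"x": 0, "y": 0, "z": 0.8, "rx": 0, "ry": 0, "rz": 0}
    - {"x": 0, "y": 0, "z": 0.6, "rx": 0, "ry": 0, "rz": 0}
    - {"x": 0, "y": 0, "z": 0.4, "rx": 0, "ry": 0, "rz": 0}
    - {"x": 0, "y": 0, "z": 0.3, "rx": 0, "ry": 0, "rz": 0}
    - {"x": 0, "y": 0, "z": 0.02, "rx": 0, "ry": 0, "rz": 0}
    - {"x": 0, "y": 0, "z": 0, "rx": 0, "ry": 0, "rz": 0}
    - {"x": 0, "y": 0, "z": 0, "rx": 0, "ry": 0, "rz": 0}

```text
clock: 82.78
tool_pos: [0.4, 0.5089, 0.0242]
orientation: [-180.0, -0.0, 12.9]
force: [-0.2, -0.1, -0.5]
opening: 0.0878
gripper_force: 0.0
```

Call:
play_rows:
  motion:
    - {"x": 0, "y": 0, "z": 0, "rx": 0, "ry": 0, "rz": 0}
    - {"x": 0, "y": 0, "z": 0, "rx": 0, "ry": 0, "rz": 0}
    - {"x": 0, "y": 0, "z": 0, "rx": 0, "ry": 0, "rz": 0}
    - {"x": 0, "y": 0, "z": 0, "rx": 0, "ry": 0, "rz": 0}
    - {"x": 0, "y": 0, "z": 0, "rx": 0, "ry": 0, "rz": 0}
    - {"x": 0, "y": 0, "z": 0, "rx": 0, "ry": 0, "rz": 0}
    - {"x": 0, "y": 0, "z": 0, "rx": 0, "ry": 0, "rz": 0}
  fingers: 0.1

```text
clock: 83.65
tool_pos: [0.3998, 0.5085, 0.0236]
orientation: [180.0, 0.0, 12.9]
force: [-0.1, -0.8, 1.1]
opening: 0.0569
gripper_force: 30.0
```

```bash
python3 -c "
from h import *
to(.4687,-.0271,.2,12.9)"
```

```text
t83.7 tcp [0.3998 0.5085 0.0236] rpy [180.    0.   12.9] F [-0.1 -0.8  1.1] open 0.0569 | shift [-2.1  21.5  -7.06] turn [0. 0. 0.]
```

Call:
play_rows:
  motion:
    - {"x": 0, "y": 0, "z": -0.2, "rx": 0, "ry": 0, "rz": 0}
    - {"x": 0, "y": 0, "z": -0.6, "rx": 0, "ry": 0, "rz": 0}
    - {"x": 0, "y": 0, "z": -1, "rx": 0, "ry": 0, "rz": 0}
    - {"x": 0, "y": 0, "z": -1, "rx": 0, "ry": 0, "rz": 0}
    - {"x": 0, "y": 0, "z": -1, "rx": 0, "ry": 0, "rz": 0}
    - {"x": 0, "y": 0, "z": -1, "rx": 0, "ry": 0, "rz": 0}
    - {"x": 0, "y": 0.4, "z": -1, "rx": 0, "ry": 0, "rz": 0}
    - {"x": 0, "y": 0.8, "z": -0.8, "rx": 0, "ry": 0, "rz": 0}
    - {"x": 0, "y": 1, "z": -0.4, "rx": 0, "ry": 0, "rz": 0}
    - {"x": 0, "y": 1, "z": 0, "rx": 0, "ry": 0, "rz": 0}
    - {"x": -0.1, "y": 1, "z": 0, "rx": 0, "ry": 0, "rz": 0}
    - {"x": -0.1, "y": 1, "z": 0, "rx": 0, "ry": 0, "rz": 0}
    - {"x": -0.1, "y": 1, "z": 0, "rx": 0, "ry": 0, "rz": 0}
    - {"x": -0.1, "y": 1, "z": 0, "rx": 0, "ry": 0, "rz": 0}
    - {"x": -0.1, "y": 1, "z": 0, "rx": 0, "ry": 0, "rz": 0}
    - {"x": -0.2, "y": 1, "z": 0, "rx": 0, "ry": 0, "rz": 0}
    - {"x": -0.2, "y": 1, "z": 0, "rx": 0, "ry": 0, "rz": 0}
    - {"x": -0.2, "y": 1, "z": 0, "rx": 0, "ry": 0, "rz": 0}
    - {"x": -0.2, "y": 1, "z": 0, "rx": 0, "ry": 0, "rz": 0}
    - {"x": -0.2, "y": 1, "z": 0, "rx": 0, "ry": 0, "rz": 0}

```text
clock: 86.15
tool_pos: [0.4369, 0.1768, 0.1987]
orientation: [-180.0, -0.0, 12.9]
force: [1.2, 0.4, -1.6]
opening: 0.0574
gripper_force: 30.0
```

Call:
play_rows:
  motion:
    - {"x": -0.2, "y": 1, "z": 0, "rx": 0, "ry": 0, "rz": 0}
    - {"x": -0.2, "y": 1, "z": 0, "rx": 0, "ry": 0, "rz": 0}
    - {"x": -0.2, "y": 1, "z": 0, "rx": 0, "ry": 0, "rz": 0}
    - {"x": 0, "y": 1, "z": 0, "rx": 0, "ry": 0, "rz": 0}
    - {"x": 0, "y": 1, "z": 0, "rx": 0, "ry": 0, "rz": 0}
    - {"x": 0, "y": 1, "z": 0, "rx": 0, "ry": 0, "rz": 0}
    - {"x": 0, "y": 1, "z": 0, "rx": 0, "ry": 0, "rz": 0}
    - {"x": 0, "y": 0.8, "z": 0, "rx": 0, "ry": 0, "rz": 0}
    - {"x": 0, "y": 0.5, "z": 0, "rx": 0, "ry": 0, "rz": 0}
    - {"x": 0, "y": 0, "z": 0.3, "rx": 0, "ry": 0, "rz": 0}
    - {"x": 0, "y": 0, "z": 0.7, "rx": 0, "ry": 0, "rz": 0}
    - {"x": 0, "y": 0, "z": 0.8, "rx": 0, "ry": 0, "rz": 0}
    - {"x": 0, "y": 0, "z": 0.7, "rx": 0, "ry": 0, "rz": 0}
    - {"x": 0, "y": 0, "z": 0.5, "rx": 0, "ry": 0, "rz": 0}
    - {"x": 0, "y": 0, "z": 0.2, "rx": 0, "ry": 0, "rz": 0}
    - {"x": 0, "y": 0, "z": 0, "rx": 0, "ry": 0, "rz": 0}
    - {"x": 0, "y": 0, "z": 0, "rx": 0, "ry": 0, "rz": 0}

```text
clock: 88.28
tool_pos: [0.4691, -0.027, 0.1191]
orientation: [180.0, -0.1, 12.9]
force: [0.5, -1.1, -2.0]
opening: 0.0569
gripper_force: 30.0
```

```bash
python3 -c "
from h import *
to(.4687,-.0271,.1075,12.9)"
```

```text
t88.3 tcp [ 0.4691 -0.027   0.1191] rpy [ 1.800e+02 -6.000e-02  1.291e+01] F [ 0.5 -1.1 -2. ] open 0.0569 | shift [-0.02  0.    0.46] turn [ 0.   -0.01  0.  ]
```

Call:
play_rows:
  motion:
    - {"x": -0.02, "y": 0, "z": 0.15, "rx": 0, "ry": 0, "rz": 0}
    - {"x": 0, "y": 0, "z": 0.15, "rx": 0, "ry": 0, "rz": 0}
    - {"x": 0, "y": 0, "z": 0.1, "rx": 0, "ry": 0, "rz": 0}
    - {"x": 0, "y": 0, "z": 0.04, "rx": 0, "ry": 0, "rz": 0}
    - {"x": 0, "y": 0, "z": 0, "rx": 0, "ry": 0, "rz": 0}
    - {"x": 0, "y": 0, "z": 0, "rx": 0, "ry": 0, "rz": 0}

```text
clock: 89.02
tool_pos: [0.4683, -0.0272, 0.1076]
orientation: [-180.0, -0.0, 12.9]
force: [0.2, -0.1, -2.1]
opening: 0.0568
gripper_force: 30.0
```

```bash
python3 -c "
from h import *
to(.4687,-.0271,.1075,12.9)"
```

```text
t89.0 tcp [ 0.4683 -0.0272  0.1076] rpy [-1.80e+02 -1.00e-02  1.29e+01] F [ 0.2 -0.1 -2.1] open 0.0568 | shift [ 0.02 -0.    0.  ] turn [-0. -0.  0.]
```

Nearly touching; ease down another 0.5 mm, release and retreat upward and back.

Call:
play_rows:
  motion:
    - {"x": 0.01, "y": 0, "z": 0.02, "rx": 0, "ry": 0, "rz": 0}
    - {"x": 0, "y": 0, "z": 0.01, "rx": 0, "ry": 0, "rz": 0}
    - {"x": 0, "y": 0, "z": 0, "rx": 0, "ry": 0, "rz": 0}

```text
clock: 89.4
tool_pos: [0.4683, -0.0272, 0.1075]
orientation: [180.0, -0.0, 12.9]
force: [-3.8, 1.9, 7.8]
opening: 0.0571
gripper_force: 30.0
```

Call:
play_rows:
  motion:
    - {"x": 0, "y": 0, "z": 0, "rx": 0, "ry": 0, "rz": 0}
    - {"x": 0, "y": 0, "z": 0, "rx": 0, "ry": 0, "rz": 0}
    - {"x": 0, "y": 0, "z": 0, "rx": 0, "ry": 0, "rz": 0}
    - {"x": 0, "y": 0, "z": 0, "rx": 0, "ry": 0, "rz": 0}
    - {"x": 0, "y": 0, "z": 0, "rx": 0, "ry": 0, "rz": 0}
    - {"x": 0, "y": 0, "z": 0, "rx": 0, "ry": 0, "rz": 0}
    - {"x": 0, "y": 0, "z": -0.3, "rx": 0, "ry": 0, "rz": 0}
    - {"x": 0, "y": 0, "z": -0.8, "rx": 0, "ry": 0, "rz": 0}
    - {"x": 0, "y": 0, "z": -1, "rx": 0, "ry": 0, "rz": 0}
    - {"x": 0, "y": 0, "z": -1, "rx": 0, "ry": 0, "rz": 0}
    - {"x": 0, "y": 0, "z": -1, "rx": 0, "ry": 0, "rz": 0}
    - {"x": 0, "y": 0, "z": -1, "rx": 0, "ry": 0, "rz": 0}
    - {"x": 0, "y": -0.5, "z": 0, "rx": 0, "ry": 0, "rz": 0}
    - {"x": 0, "y": -1, "z": 0, "rx": 0, "ry": 0, "rz": 0}
    - {"x": 0, "y": -1, "z": 0, "rx": 0, "ry": 0, "rz": 0}
    - {"x": 0, "y": -1, "z": 0, "rx": 0, "ry": 0, "rz": 0}
    - {"x": 0, "y": -1, "z": 0, "rx": 0, "ry": 0, "rz": 0}
    - {"x": 0, "y": -1, "z": 0, "rx": 0, "ry": 0, "rz": 0}
    - {"x": 0, "y": -1, "z": 0, "rx": 0, "ry": 0, "rz": 0}
    - {"x": 0, "y": -1, "z": 0, "rx": 0, "ry": 0, "rz": 0}
  fingers: 1

```text
clock: 91.9
tool_pos: [0.4258, 0.1565, 0.234]
orientation: [180.0, 0.0, 12.9]
force: [-0.0, 0.5, 0.4]
opening: 0.0876
gripper_force: 0.0
```

Call:
play_rows:
  motion:
    - {"x": 0, "y": -1, "z": 0, "rx": 0, "ry": 0, "rz": 0}
    - {"x": 0, "y": -1, "z": 0, "rx": 0, "ry": 0, "rz": 0}
    - {"x": 0, "y": -1, "z": 0, "rx": 0, "ry": 0, "rz": 0}
    - {"x": 0, "y": -1, "z": 0, "rx": 0, "ry": 0, "rz": 0}
    - {"x": 0, "y": -1, "z": 0, "rx": 0, "ry": 0, "rz": 0}
    - {"x": 0, "y": -1, "z": 0, "rx": 0, "ry": 0, "rz": 0}
    - {"x": 0, "y": -1, "z": 0, "rx": 0, "ry": 0, "rz": 0}
    - {"x": 0, "y": -1, "z": 0, "rx": 0, "ry": 0, "rz": 0}
    - {"x": 0, "y": -0.5, "z": 0, "rx": 0, "ry": 0, "rz": 0}
    - {"x": 0, "y": 0, "z": 0, "rx": 0, "ry": 0, "rz": 0}

```text
clock: 93.15
tool_pos: [0.3788, 0.3633, 0.234]
orientation: [180.0, 0.0, 13.0]
force: [1.0, -0.6, -0.6]
opening: 0.0874
gripper_force: 0.0
```

```bash
python3 - <<'E'
from h import *
np.set_printoptions(precision=1,suppress=True)
s,_=snap('scene','s9'); t,_=snap('top','t9'); s0,_=load('scene0'); t0,_=load('top0'); print(ctrl.get_obs()['clock'])
r=lambda a,b: cv2.phaseCorrelate(cv2.cvtColor(a,cv2.COLOR_BGR2GRAY).astype(np.float32),cv2.cvtColor(b,cv2.COLOR_BGR2GRAY).astype(np.float32),cv2.createHanningWindow(a.shape[1::-1],cv2.CV_32F))
for n,a,b,(x0,y0,x1,y1) in [('tin s',s0,s,(310,240,365,300)),('jar s',s0,s,(360,185,405,245)),('tin t',t0,t,(395,235,435,272)),('jar t',t0,t,(385,172,425,212)),('onion s',s0,s,(405,190,455,240)),('honey',s0,s,(345,140,395,200))]: print(n,r(a[y0:y1,x0:x1],b[y0:y1,x0:x1]))
A=cv2.resize(s0[170:340,290:460],None,fx=2,fy=2);B=cv2.resize(s[130:340,190:460],None,fx=1.62,fy=1.62)[:340]
cv2.imwrite('pics/c9.png',np.hstack([A,B]))
E
```

```text
93.25
tin s ((-0.06724498569399273, 0.443159734953138), 0.8799098149935405)
jar s ((0.49625712802383504, 0.22967243257544112), 0.9591122289940163)
tin t ((0.34916009868076614, 0.25458350378456984), 1.1509981772303581)
jar t ((0.2982456922186998, 0.2846501133070234), 0.9826515823602676)
onion s ((0.003907620592137562, -0.041114940558578894), 0.9327967315673829)
honey ((0.05450513780745325, -0.08691508184158536), 0.9224859677950541)
```

View pics/c9.png

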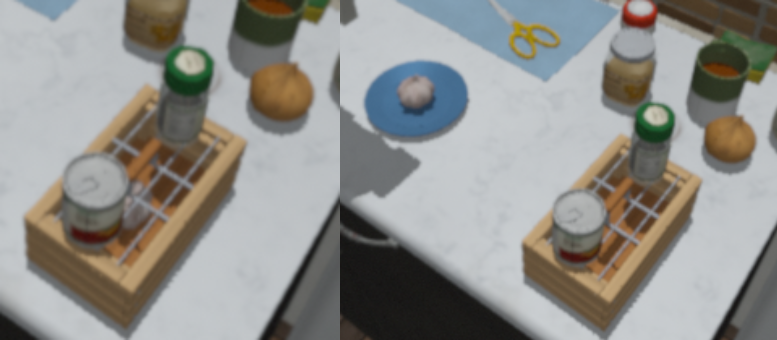

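Everything is back to within half a pixel (about 1–2 mm) of the start, the garlic is mid-plate, and the arm is clear.

```bash
python3 -c "
from plant import workorder; print(workorder.close_job())"
```

```text
the job is handed in; nothing more can be done
None
```

The job is handed in: the garlic lies mid-plate, the lid is back home, the tin and jar stand upright on it within about 1–2 mm of where they started, and the onion and honey jar have not moved; the handing-in call returned no verdict.

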